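# Dip the gearbox oil tank and present the gauge

## Task

Check the oil tank: pull the loose cap off its slanting guide tube and set it fully home in the socket of the cap holder, then let go of it. Take the gauge rod from its rest, slide it into the guide tube until its collar stops on the tube's mouth, and pause there a moment. Draw it right out again and finish still holding it, still and level for reading, clear of everything and higher than the tube's mouth; leave the cap in its holder and do not disturb the standing stud or the small standing fitting.

Things in the scene. Friction and masses are not known exactly. Their poses are not given: they have to be found in the camera images.
- oil_tank: grey box-shaped oil tank with steel lid, fixed to the table, 120 x 130 x 76 mm high, the guide tube sticking out of its lid. Origin on the table under the tube's foot region (the tank spans local x -90 to +30 mm); z up; +x is the horizontal direction towards which the tube leans. It leans towards the robot's left (world +y), give or take 17 degrees.
- guide_tube: straight steel tube rising from the tank lid at 45 degrees, fixed to the tank. Origin at the centre of its mouth, 151 mm above the table and 57 mm along +x from the tank's origin; z points outward along the tube (up at 45 degrees, leaning towards the tank's +x), y is horizontal. Bore 16 mm, outside 24 mm, with a 34 mm rim 10 mm deep at the mouth; 112 mm deep along the axis, open below.
- tube_cap: loose steel cap, 60 g, at first in the mouth of the guide tube. Origin at the centre of the underside of its flange (which lies on the mouth); z along its axis away from the tube. Flange 32 mm across, 6 mm thick (z 0 to 6); below it a plain spigot 12 mm across and 22 mm long, loose in the tube; above it a flat thumb grip, 12 mm thick along y, 22 mm wide along x, from z = 6 to 38 mm. At the start y is horizontal to within a few degrees.
- cap_holder: cap holder: dark steel foot plate 90 x 70 x 8 mm with a post carrying the socket, fixed to the table. Origin at the centre of its underside; z up; +x is the direction towards which the socket leans. It stands either left or right of the tank, the gauge rest on the other side; its socket leans towards world +y, give or take 17 degrees.
- cap_socket: the holder's short round socket, 34 mm across, bore 18 mm, 32 mm deep with closed bottom, at 45 degrees like the tube. Origin at the centre of its mouth, 85 mm above the table and 18 mm along +x of the holder; z points outward along its axis (up at 45 degrees, towards the holder's +x), y is horizontal. A parked cap has its flange on the mouth, its z along the socket's z.
- gauge_rest: rest for the gauge: dark base plate 205 x 60 x 8 mm with two aluminium forks, fixed to the table. Origin on its underside, under the collar (the plate spans x -97 to +109 mm); z up; the gauge lies along its x axis, handle towards +x, which is world +y give or take 17 degrees. The forks (12 mm thick) stand at x = -70 and x = +88 mm and reach 74 mm (-70) and 68 mm (+88) high, open at the top.
- gauge_rod: dip gauge, 150 g, lying level in the rest with its axis 65 mm above the table. Origin at the centre of the collar's face on the tip side; +x runs along the axis towards the handle. From x = -100 (tip) to 0 a plain rod 8 mm across with a round tip; collar 30 mm across from x = 0 to 8 mm; flat handle from x = 8 to 96 mm, 12 mm thick along y and 20 mm along z. The handle's free part for a grasp is x = 10 to 80 mm. Balance point about x = 28 mm.
- gauge_tip (a point): the measuring tip of the gauge, at x = -100 mm on the gauge's axis
- stud_nut: bystander: threaded stud with nut standing on end, 32 x 36 x 78 mm, behind the tank; origin under its foot
- fitting_5: bystander: small brass fitting standing on end, 19 x 22 x 34 mm, behind the tank; origin under its foot

How it is judged:
By the outcome, as a careful person would: the job done as asked, in the order asked, and still so for the second after the job is handed in, while the arm keeps its last pose, push and grip.
It also fails if it takes over 67 s, if anything falls off the work surface, if the arm or the gripper's body presses on something with over 40 N, if the wrist force passes 120 N, or if a joint passes its speed limit or range.

## Robot

A 6-joint arm with a two-finger parallel gripper is mounted at the origin on the work surface; the furniture and walls round the work are solid. World frame = base frame: x ahead of the robot, y to its left, z up, the work surface at z = 0. Lengths are in m, angles in degrees, forces in N, time in s.
With the tool pointing down it reaches from about 0.275 to 0.975 m from the base axis. Payload 8.4 kg.
Tool frame: the origin (TCP) lies midway between the tips of the shut fingers; the grasp point (between the pads) lies 19 mm behind it; z points along the fingers, y is the line along which they close (so a half turn about z gives the same grasp; the last joint's range is limited). The gripper opens to 92 mm and grips with 3 to 60 N. Pads are 20 mm wide; open, the fingers measure 128 mm over their backs; the gripper's body (75 mm by 189 mm) begins 69 mm behind the grasp point.
Start: joints at [72.857, 20.225, 93.587, -0, 66.188, -0.138], TCP at [0.183, 0.598, 0.185] pointing down, gripper open.
Joint ranges: [-150.9, 150.9], [-52.94, 120.26], [3.33, 152.33], [-74.26, 254.26], [0, 154.13], [-172.89, 172.89]. Speed limits (degrees/s): [127.2, 127.2, 159.86, 180, 180, 180].

## Interface

Orientations are given as [roll, pitch, yaw] about the fixed x, y, z axes, in that order (R = Rz(yaw) Ry(pitch) Rx(roll)).
In Python, from workcell import bot, eyes gives the robot as it stands. The module is installed in compiled form; this text tells all that it offers.
- The arm moves only by the tool drive_tool, never from a script. Its argument "moves" is a list of rows, each a list of 7 numbers: the shift along the tool's x, y, z in m, then the turn, a rotation vector about the tool's x, y, z in rad, then the finger opening in m, from 0 to 0.0919. A call has 1 to 5 rows; each row is the pose to reach, as a shift and turn from the pose commanded when the call began, along the tool's axes at that moment; what a row does not reach only later rows make up. A row lasts 1/10 s, in which the tool goes at most 50 mm and 8.59 degrees, less where a joint would pass 70% of its speed; a pose out of reach is approached as far as the arm can. A call with a gripper value outside its range is refused whole. The fingers move at their own pace and stop on an object; "newtons" is the grip in N (left out, the last holds). Time passes only in rows, so rows that repeat a pose let the fingers close. It gives the time, the measured TCP pose, the force, the opening and the grip force at its end, in the units of the state.
- bot.state(): the state, without advancing time (a new reading comes with each control period).
- eyes.camera(name): name is "side" or "top"; returns a dict with "color" (400x640x3 uint8, red, green, blue), "depth" (400x640 float32, m along the optical axis (not along the pixel's ray), 0 where there is no reading), "mtx" (3x3 intrinsics, pixels), "extrinsics" (4x4, takes a point from world to camera coordinates). Camera axes: x right, y up, looking along -z (the intrinsics and any distortion apply to the point x, -y, -z); pixel columns grow to the right and rows downward; lengths in m; the calibration is good to about 2 mm. A picture is of the moment at which its call begins.
- bot.finish_job(): hands the job in; it is judged then, once.
The state is a dict: "t": time; "qpos": joint angles; "qvel": joint speeds; "effort": joint torques, N m; "tcp_pos": TCP position; "tool_rot": TCP orientation; "contact_force": force on the tool from outside, world axes, zero at the start; "wrist_torque": the same for the moment, N m; "gripper_width": opening from 0.0 (shut) to 1.0 (fully open); "grip_force": force on a finger pad.
Only numpy, scipy, OpenCV 4.12 (cv2) and the standard library are available. Lean on these libraries where they do the work, as an engineer would, in place of code of your own. Each camera call takes 0.05 s, during which the arm holds its last target. There are 200 camera calls.

## Working session

There is one attempt and no reset: what is moved stays moved. The work goes in short steps, Python scripts to look and compute and a tool call to move; the robot and the scene stay as the last step left them, time stands still between calls to the robot, and variables do not carry over. Pictures are saved under pics/ and viewed, at most 10 in all, crops included, and the job is handed in when it is done.

Besides the shell and the picture viewer there is one more tool, called after "Emit:" as name(argument=value, ...), one argument or row to a line, values as JSON. drive_tool: Moves the arm, as the interface text tells. Its arguments: {"type":"object","properties":{"moves":{"type":"array"},"newtons":{"type":"number"}},"required":["moves"]}

```bash
mkdir -p pics; ls; python3 - <<'E'
from workcell import bot, eyes
import cv2, numpy as np
print(bot.state())
for n in ("side","top"):
    c=eyes.camera(n); np.savez(f"{n}0.npz",**c)
    cv2.imwrite(f"pics/{n}0.png",c["color"][:,:,::-1])
    print(n,c["mtx"],c["extrinsics"],c.keys())
E
```

```text
pics
{'t': 0.0, 'qpos': array([ 7.28563746e+01,  2.02626700e+01,  9.36294923e+01,  9.17097376e-04,
        6.61869714e+01, -1.38174382e-01]), 'qvel': array([-0.08949687, -0.01378848,  0.07399762, -0.0450188 , -0.01237168,
        0.00391566]), 'effort': array([ 2.99327279e-03, -5.93859136e+01, -3.34200382e+01,  6.99589122e-02,
        2.35515414e-02, -1.01719531e-04]), 'tcp_pos': array([0.1826317 , 0.59715734, 0.18395861]), 'tool_rot': array([-1.79920869e+02, -1.02934651e-03,  1.62994177e+02]), 'contact_force': array([-0.40301494, -0.16733718,  0.5522752 ]), 'wrist_torque': array([-0.00768206,  0.01493113,  0.04058643]), 'grip_force': 0.0, 'gripper_width': 0.9983147181599347}
side [[429.17623402   0.         315.51154464]
 [  0.         429.17623402 199.6462943 ]
 [  0.           0.           1.        ]] [[-0.99276584 -0.1175222  -0.02458702  0.55668054]
 [ 0.047439   -0.57205162  0.81884461 -0.21057404]
 [-0.11029747  0.81175457  0.57348844 -0.93604543]
 [ 0.          0.          0.          1.        ]] dict_keys(['color', 'depth', 'mtx', 'extrinsics'])
top [[413.86739491   0.         318.02409324]
 [  0.         413.86739491 201.87949339]
 [  0.           0.           1.        ]] [[ 3.64449093e-02 -9.99335520e-01 -5.36404966e-04 -1.75153059e-01]
 [ 9.77855731e-01  3.55508589e-02  2.06238469e-01 -5.83893129e-01]
 [-2.06082358e-01 -8.04086898e-03  9.78501613e-01 -1.31660121e+00]
 [ 0.00000000e+00  0.00000000e+00  0.00000000e+00  1.00000000e+00]] dict_keys(['color', 'depth', 'mtx', 'extrinsics'])
```

View pics/side0.png

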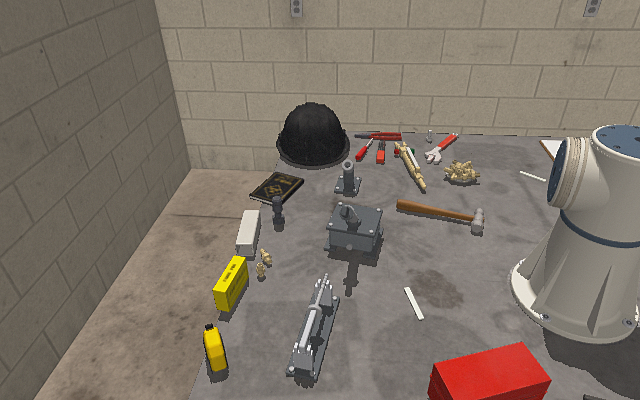

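View pics/top0.png

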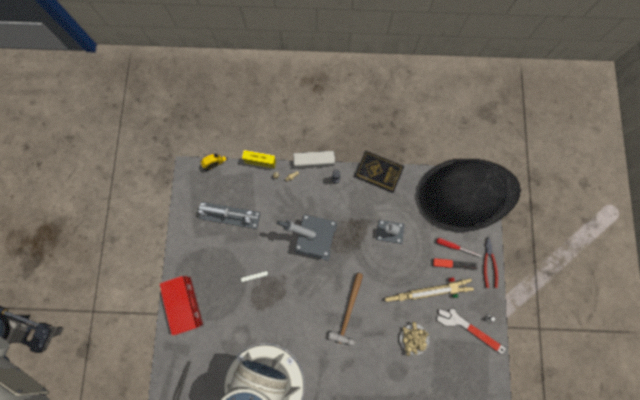

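```bash
cat > h.py <<'E'
import numpy as np, cv2
from scipy.spatial.transform import Rotation as R
def cloud(c):
    K,E,d=c["mtx"],c["extrinsics"],c["depth"]
    v,u=np.mgrid[:d.shape[0],:d.shape[1]]
    P=np.stack([(u-K[0,2])/K[0,0]*d,-(v-K[1,2])/K[1,1]*d,-d],-1)
    return (P-E[:3,3])@E[:3,:3]
def proj(c,p):
    K,E=c["mtx"],c["extrinsics"]
    q=np.atleast_2d(p)@E[:3,:3].T+E[:3,3]
    return np.stack([K[0,2]-K[0,0]*q[:,0]/q[:,2],K[1,2]+K[1,1]*q[:,1]/q[:,2]],-1)
def ray(c,u,v):
    K,E=c["mtx"],c["extrinsics"]
    d=np.array([(u-K[0,2])/K[0,0],-(v-K[1,2])/K[1,1],-1])@E[:3,:3]
    return -E[:3,:3].T@E[:3,3],d
def onz(c,u,v,z):
    o,d=ray(c,u,v); return o+d*(z-o[2])/d[2]
E
python3 - <<'E'
from h import *
s=dict(np.load("side0.npz"));t=dict(np.load("top0.npz"))
a=cv2.resize(s["color"][150:380,280:395],None,fx=2.6,fy=2.6,interpolation=cv2.INTER_CUBIC)
b=cv2.resize(t["color"][195:265,185:345],None,fx=3,fy=3,interpolation=cv2.INTER_CUBIC)
b2=cv2.resize(t["color"][195:265,345:435],None,fx=4,fy=4,interpolation=cv2.INTER_CUBIC)
m=np.zeros((600,800,3),np.uint8);m[:a.shape[0],:a.shape[1]]=a;m[:b.shape[0],310:310+b.shape[1]]=b;m[220:220+b2.shape[0],310:310+b2.shape[1]]=b2
cv2.imwrite("pics/m.png",m[:,:,::-1])
for n,c in(("side",s),("top",t)):
    P=cloud(c);z=P[...,2]
    print(n,(c["depth"]==0).mean(), "table z",np.median(z[onr]) if 0 else "")
    M=((z>.012)&(z<.3)&(c["depth"]>0)).astype(np.uint8)
    k,L,st,ce=cv2.connectedComponentsWithStats(M)
    for i in range(1,k):
        if st[i,4]>40:
            q=P[L==i]
            if .3<q[:,0].mean()<.85 and -.4<q[:,1].mean()<.4: print(i,st[i],q.min(0).round(3),q.max(0).round(3),q.mean(0).round(3))
    r=c["depth"]>0
    sel=r&(abs(P[...,0]-.5)<.1)&(abs(P[...,1]-.0)<.3)&(abs(z)<.01);print("tbl",np.median(z[sel]),z[sel].std())
E
```

```text
side 0.003890625 table z 
28 [342 159  12  24 236] [ 0.493 -0.413  0.012] [ 0.526 -0.371  0.098] [ 0.509 -0.395  0.056]
31 [250 172  54  50 872] [ 0.648 -0.443  0.012] [ 0.792 -0.19   0.081] [ 0.712 -0.317  0.023]
42 [ 326  202   57   50 2114] [ 0.41  -0.209  0.012] [ 0.546 -0.027  0.183] [ 0.478 -0.115  0.07 ]
43 [235 210  26  43 727] [ 0.722 -0.203  0.012] [ 0.78  -0.056  0.045] [ 0.747 -0.123  0.038]
44 [260 248  12  15  91] [ 0.673 -0.078  0.012] [ 0.708 -0.03   0.024] [ 0.69  -0.051  0.017]
46 [ 212  255   36   54 1125] [0.718 0.003 0.012] [0.764 0.118 0.067] [0.737 0.072 0.049]
47 [256 263   9  11  78] [ 0.681 -0.006  0.013] [0.7   0.011 0.039] [0.689 0.004 0.026]
48 [ 292  273   41   97 1286] [0.516 0.047 0.012] [0.574 0.243 0.082] [0.545 0.17  0.056]
51 [203 323  25  49 788] [0.697 0.201 0.013] [0.75  0.265 0.073] [0.72  0.24  0.051]
tbl 0.0008070831551633992 0.002655267608427324
top 0.0042421875 table z 
1 [242 150  35  17 409] [ 0.718 -0.001  0.013] [0.764 0.111 0.072] [0.737 0.053 0.054]
2 [294 151  41  17 583] [ 0.722 -0.204  0.012] [ 0.779 -0.064  0.048] [ 0.748 -0.135  0.037]
3 [356 150  49  42 574] [ 0.648 -0.45   0.012] [ 0.794 -0.282  0.021] [ 0.72  -0.368  0.014]
4 [201 153  24  18 272] [0.697 0.183 0.012] [0.754 0.253 0.076] [0.723 0.217 0.05 ]
11 [332 169   9  14 101] [ 0.672 -0.227  0.013] [ 0.702 -0.198  0.085] [ 0.684 -0.212  0.055]
12 [286 171  13   9  49] [ 0.675 -0.08   0.012] [ 0.707 -0.039  0.027] [ 0.69  -0.059  0.017]
22 [199 203  60  21 345] [0.516 0.044 0.012] [0.579 0.248 0.08 ] [0.544 0.149 0.062]
33 [ 277  214   60   43 1446] [ 0.411 -0.217  0.012] [ 0.547 -0.033  0.184] [ 0.479 -0.141  0.085]
50 [385 222  17  15 156] [ 0.491 -0.438  0.012] [ 0.539 -0.375  0.099] [ 0.509 -0.4    0.073]
tbl 0.00014869234528934732 0.003447038394002533
```

View pics/m.png

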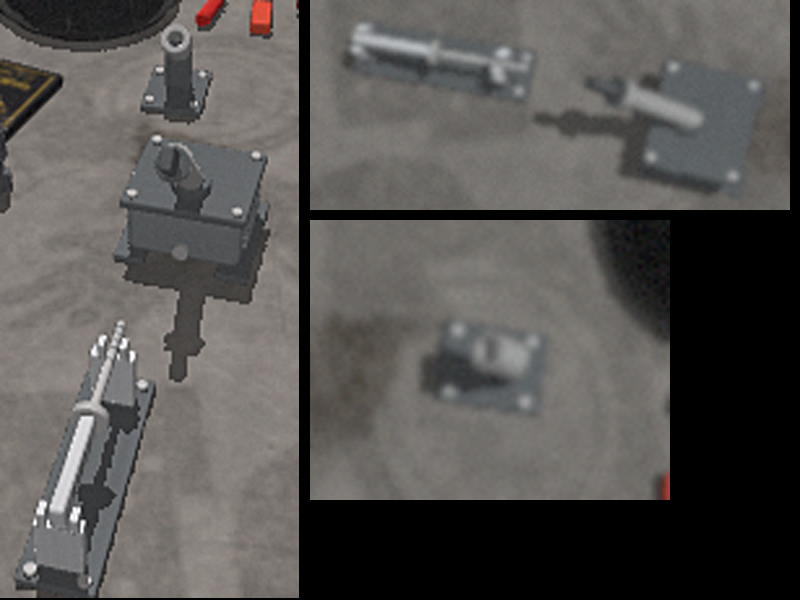

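```bash
python3 - <<'E'
from h import *
s=dict(np.load("side0.npz"));t=dict(np.load("top0.npz"))
T=lambda p,sc,o,c0:[(np.array(q)-o)/sc+c0 for q in p]
yaw=lambda d:np.degrees(np.arctan2(d[1],d[0]))
# top bolts order: (far-right..): a=left-top b=right-top c=left-bottom d=right-bottom
def bolts(c,px,z):
    a,b,cc,d=[onz(c,*p,z) for p in px]
    print(" yaw from long",yaw(a-b).round(1),yaw(cc-d).round(1),"short",yaw(a-cc).round(1)+90,yaw(b-d).round(1)+90,"centre",((a+b+cc+d)/4).round(4), np.linalg.norm(a-b).round(3),np.linalg.norm(a-cc).round(3))
print("holder top");bolts(t,T([(458,329),(538,341),(448,391),(526,402)],4,(310,220),(345,195)),.011)
print("tank top");bolts(t,T([(674,68),(754,85),(651,157),(733,175)],3,(310,0),(185,195)),.079)
S=lambda p:T(p,2.6,(0,0),(280,150))
print("holder side (a=+y far x)");bolts(s,S([(152,103),(168,68),(196,110),(207,75)]),.011)
print("tank side");bolts(s,S([(132,193),(157,140),(237,211),(257,156)]),.079)
m=S([(176.5,39)])[0];print("socket mouth side",onz(s,*m,.085).round(4))
for n,c in(("side",s),("top",t)):
    P=cloud(c).reshape(-1,3);P=P[(c["depth"].ravel()>0)]
    X,Y,Z=P.T
    q=P[(Z>.072)&(Z<.084)&(X>.38)&(X<.58)&(Y>-.25)&(Y<0)]
    r=cv2.minAreaRect(q[:,:2].astype(np.float32));print(n,"lid",r,q[:,2].mean())
    q=P[(Z>.092)&(Z<.2)&(X>.38)&(X<.58)&(Y>-.25)&(Y<0)]
    ce=q.mean(0);d=np.linalg.svd(q-ce)[2][0];d*=np.sign(d[2]);print(n,"tube",len(q),ce.round(4),d.round(3),"yaw",yaw(d).round(1),"at z.151",(ce+d*(.151-ce[2])/d[2]).round(4))
    q=P[(Z>.055)&(Z<.09)&(X>.5)&(X<.6)&(Y>.03)&(Y<.26)]
    f=cv2.fitLine(q[:,:2].astype(np.float32),cv2.DIST_HUBER,0,.01,.01).ravel();print(n,"gauge",len(q),f,"yaw",yaw(f),q.min(0),q.max(0))
    b=(q[:,:2]-f[2:])@f[:2]
    for e in np.arange(-.11,.12,.01):
        w=q[abs(b-e)<.005]
        if len(w): print("  ",e.round(2),len(w),w.mean(0).round(3),(w[:,0].max()-w[:,0].min()).round(3),w[:,2].max().round(3))
    q=P[(Z>.03)&(Z<.11)&(X>.45)&(X<.56)&(Y>-.45)&(Y<-.34)]
    print(n,"sock",q.mean(0).round(4),q.min(0).round(4),q.max(0).round(4))
E
```

```text
holder top
 yaw from long 83.4 84.0 short 81.3 78.8 centre [ 0.5068 -0.4038  0.011 ] 0.069 0.054
tank top
 yaw from long 79.9 79.7 short 78.1 78.7 centre [ 0.4756 -0.1515  0.079 ] 0.089 0.099
holder side (a=+y far x)
 yaw from long 80.1 82.5 short 78.6 75.6 centre [ 0.5029 -0.3934  0.011 ] 0.078 0.052
tank side
 yaw from long 78.8 78.1 short 79.5 79.3 centre [ 0.477 -0.141  0.079] 0.088 0.099
socket mouth side [ 0.5086 -0.381   0.085 ]
side lid ((0.47868937253952026, -0.14593291282653809), (0.11182460188865662, 0.11841344833374023), 78.52940368652344) 0.07392024142278938
side tube 225 [ 0.4913 -0.0569  0.1522] [0.213 0.673 0.708] yaw 72.5 at z.151 [ 0.491 -0.058  0.151]
side gauge 794 [0.13819264 0.9904054  0.5450022  0.16487274] yaw 82.05672 [0.51695374 0.04675473 0.05504362] [0.57409146 0.24261235 0.0817559 ]
   -0.11 15 [0.531 0.056 0.069] 0.007 0.07
   -0.1 12 [0.532 0.066 0.069] 0.007 0.071
   -0.09 59 [0.532 0.076 0.068] 0.034 0.076
   -0.08 81 [0.534 0.083 0.065] 0.034 0.076
   -0.07 16 [0.536 0.096 0.068] 0.008 0.071
   -0.06 16 [0.537 0.106 0.068] 0.008 0.071
   -0.05 15 [0.
[... 1307 characters left out ...]
68] 0.007 0.072
   -0.04 7 [0.539 0.107 0.068] 0.005 0.071
   -0.03 8 [0.541 0.118 0.068] 0.007 0.074
   -0.02 6 [0.542 0.128 0.068] 0.005 0.074
   -0.01 21 [0.544 0.14  0.068] 0.028 0.077
   -0.0 20 [0.543 0.146 0.075] 0.025 0.08
   0.01 15 [0.545 0.158 0.073] 0.011 0.079
   0.02 9 [0.548 0.168 0.073] 0.01 0.077
   0.03 14 [0.549 0.177 0.072] 0.012 0.076
   0.04 12 [0.549 0.187 0.073] 0.01 0.078
   0.05 13 [0.552 0.197 0.073] 0.012 0.078
   0.06 10 [0.553 0.207 0.072] 0.01 0.076
   0.07 16 [0.554 0.216 0.072] 0.012 0.079
   0.08 31 [0.556 0.227 0.066] 0.034 0.076
   0.09 12 [0.557 0.234 0.069] 0.028 0.075
top sock [ 0.5082 -0.3973  0.081 ] [ 0.4925 -0.421   0.0446] [ 0.5272 -0.3746  0.0992]
```

```bash
cat >> h.py <<'E'
def rot(yaw,tilt):  # tool x along yaw heading, z down, then turned about tool y by tilt deg
    return R.from_euler('z',yaw,degrees=True)*R.from_euler('x',180,degrees=True)*R.from_euler('y',tilt,degrees=True)
# with roll 180, tool x=(cos yaw,sin yaw), tilt<0 leans tool back towards +heading
def plan(pos,yaw,tilt):
    from workcell import bot
    s=bot.state(); r=R.from_euler('xyz',s["tool_rot"],degrees=True)
    d=r.inv().apply(np.array(pos)-s["tcp_pos"]); w=(r.inv()*rot(yaw,tilt)).as_rotvec()
    print("t",round(s["t"],2),"tcp",s["tcp_pos"].round(4),"rot",s["tool_rot"].round(1),"q",s["qpos"].round(0),"F",s["contact_force"].round(1),"w",round(float(s["gripper_width"]*.0919),4),"gf",round(float(s["grip_force"]),1))
    print("SHIFT",d.round(4).tolist(),"TURN",w.round(4).tolist())
def axis(yaw): a=np.radians(yaw); return np.array([np.cos(a),np.sin(a),1])/2**.5
E
python3 -c "
from h import *
print(rot(79,-45).as_matrix().round(2))
plan((.505,.03,.30),79,-45)"
```

```text
[[ 0.13  0.98 -0.13]
 [ 0.69 -0.19 -0.69]
 [-0.71  0.   -0.71]]
t 0.1 tcp [0.1826 0.5972 0.1841] rot [-179.9    0.   163. ] q [73. 20. 94. -0. 66. -0.] F [ 0.7 -0.8 -0.4] w 0.0918 gf 0.0
SHIFT [-0.4742, -0.4483, -0.1154] TURN [0.5724, -0.636, 1.3845]
```

Emit:
drive_tool(
  moves=[
    [-0.474, -0.448, -0.115, 0.572, -0.636, 1.385, 0.0919],
    [-0.474, -0.448, -0.115, 0.572, -0.636, 1.385, 0.0919],
    [-0.474, -0.448, -0.115, 0.572, -0.636, 1.385, 0.0919],
    [-0.474, -0.448, -0.115, 0.572, -0.636, 1.385, 0.0919],
    [-0.474, -0.448, -0.115, 0.572, -0.636, 1.385, 0.0919],
  ],
)

```text
t: 0.6
tcp_pos: [0.3049, 0.382, 0.2286]
tool_rot: [-170.8, 20.5, 127.4]
contact_force: [1.4, 0.1, 0.1]
gripper_width: 0.999
grip_force: 0.0
```

```bash
python3 -c "
from h import *
plan((.505,.03,.30),79,-45)"
```

```text
t 0.6 tcp [0.3049 0.382  0.2286] rot [-170.8   20.5  127.4] q [ 62.  17.  97. -14.  84.  30.] F [1.4 0.1 0.1] w 0.0918 gf 0.0
SHIFT [-0.4008, -0.042, 0.0811] TURN [0.3077, -0.3417, 0.7413]
```

Emit:
drive_tool(
  moves=[
    [-0.4, -0.042, 0.081, 0.308, -0.342, 0.741, 0.0919],
    [-0.4, -0.042, 0.081, 0.308, -0.342, 0.741, 0.0919],
    [-0.4, -0.042, 0.081, 0.308, -0.342, 0.741, 0.0919],
    [-0.4, -0.042, 0.081, 0.308, -0.342, 0.741, 0.0919],
    [-0.4, -0.042, 0.081, 0.308, -0.342, 0.741, 0.0919],
  ],
)

```text
t: 1.1
tcp_pos: [0.4277, 0.1685, 0.271]
tool_rot: [-176.8, 42.1, 87.2]
contact_force: [1.1, 0.5, -0.0]
gripper_width: 0.997
grip_force: 0.0
```

```bash
python3 -c "
from h import *
plan((.505,.015,.23),79,-45)"
```

```text
t 1.1 tcp [0.4277 0.1685 0.271 ] rot [-176.8   42.1   87.2] q [ 43.  21.  94. -26.  99.  51.] F [ 1.1  0.5 -0. ] w 0.0917 gf 0.0
SHIFT [-0.0834, 0.0919, 0.1258] TURN [0.0429, -0.0475, 0.1046]
```

Emit:
drive_tool(
  moves=[
    [-0.083, 0.092, 0.126, 0.043, -0.048, 0.105, 0.06],
    [-0.083, 0.092, 0.126, 0.043, -0.048, 0.105, 0.06],
    [-0.083, 0.092, 0.126, 0.043, -0.048, 0.105, 0.06],
    [-0.083, 0.092, 0.126, 0.043, -0.048, 0.105, 0.06],
    [-0.083, 0.092, 0.126, 0.043, -0.048, 0.105, 0.06],
  ],
)

```text
t: 1.6
tcp_pos: [0.5051, 0.0141, 0.2277]
tool_rot: [-179.7, 45.0, 79.2]
contact_force: [-0.2, 0.6, 0.2]
gripper_width: 0.653
grip_force: 0.0
```

Emit:
drive_tool(
  moves=[
    [0, 0, 0, 0, 0, 0, 0.06],
    [0, 0, 0, 0, 0, 0, 0.06],
  ],
)

```text
t: 1.8
tcp_pos: [0.505, 0.0181, 0.2288]
tool_rot: [-179.9, 44.9, 79.4]
contact_force: [0.3, -0.3, 0.4]
gripper_width: 0.65
grip_force: 0.0
```

```bash
python3 - <<'E'
from h import *
from workcell import eyes,bot
plan((.505,.015,.23),79,-45)
st=bot.state();tcp=st["tcp_pos"];r=R.from_euler('xyz',st["tool_rot"],degrees=True)
for i,n in enumerate(("side","top")):
    c=eyes.camera(n);np.savez(n+"1.npz",**c)
    p=proj(c,[tcp,tcp+r.apply([0,.04,0]),tcp+r.apply([0,-.04,0])]);print(n,p.round(1))
s=dict(np.load("side1.npz"));t=dict(np.load("top1.npz"))
a=cv2.resize(s["color"][150:290,270:420],None,fx=4,fy=4,interpolation=cv2.INTER_CUBIC)[:,:400]
b=cv2.resize(t["color"][170:270,240:340],None,fx=4,fy=4,interpolation=cv2.INTER_CUBIC)
m=np.zeros((560,800,3),np.uint8);m[:,:400]=a;m[:400,400:]=b
cv2.imwrite("pics/m1.png",m[:,:,::-1])
E
```

```text
t 1.8 tcp [0.505  0.0181 0.2288] rot [-179.9   44.9   79.4] q [ 27.  24.  97. -34.  90.  48.] F [ 0.3 -0.3  0.4] w 0.0598 gf 0.0
SHIFT [-0.003, 0.0006, 0.0013] TURN [0.002, -0.0024, 0.0045]
side [[339.7 204.5]
 [320.3 201.4]
 [359.6 207.7]]
top [[257.5 216.5]
 [261.  203.3]
 [254.  229.9]]
```

View pics/m1.png

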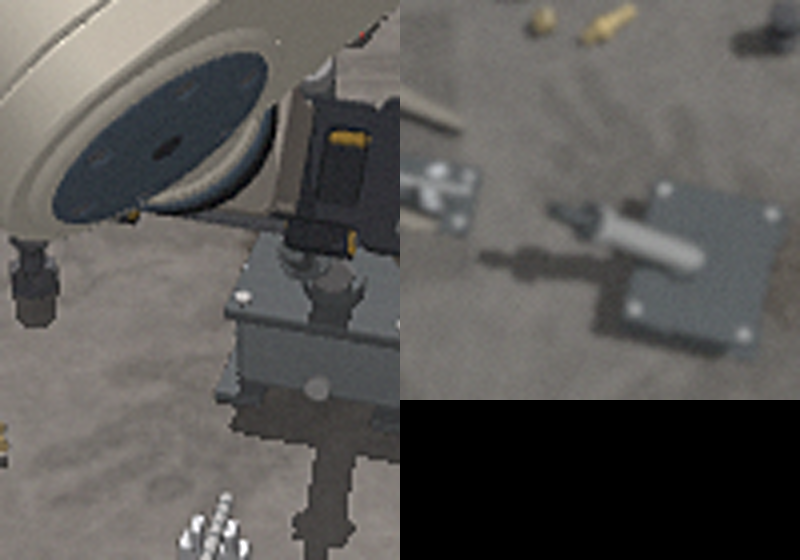

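```bash
python3 - <<'E'
from h import *
from workcell import bot
st=bot.state();tcp=st["tcp_pos"];r=R.from_euler('xyz',st["tool_rot"],degrees=True)
for n in("side","top"):
    c=dict(np.load(n+"1.npz"));P=cloud(c);q=r.inv().apply((P.reshape(-1,3)-tcp))
    k=(abs(q[:,0])<.05)&(abs(q[:,1])<.09)&(q[:,2]>-.12)&(q[:,2]<.03)&(c["depth"].ravel()>0)
    q=q[k];print(n,len(q))
    for z in np.arange(-.12,.03,.01):
        w=q[abs(q[:,2]-z-.005)<.005]
        if len(w): 
            for nm,e in(("+",w[w[:,1]>0]),("-",w[w[:,1]<0])):
                if len(e): print("  z%.2f"%z,nm,len(e),"x",np.percentile(e[:,0],[5,50,95]).round(3),"y",np.percentile(e[:,1],[5,50,95]).round(3))
    print(" tip max z",np.sort(q[:,2])[-8:].round(4))
E
```

```text
side 0
 tip max z []
top 333
  z-0.12 + 14 x [-0.034 -0.022  0.009] y [0.036 0.081 0.087]
  z-0.12 - 7 x [-0.033 -0.032 -0.022] y [-0.084 -0.08  -0.038]
  z-0.11 + 18 x [-0.016 -0.013 -0.001] y [0.036 0.041 0.05 ]
  z-0.11 - 17 x [-0.016 -0.014 -0.011] y [-0.046 -0.04  -0.033]
  z-0.10 + 27 x [-0.015 -0.012  0.003] y [0.033 0.04  0.05 ]
  z-0.10 - 21 x [-0.017 -0.014  0.002] y [-0.046 -0.04  -0.032]
  z-0.09 + 25 x [-0.015 -0.013  0.   ] y [0.032 0.038 0.047]
  z-0.09 - 21 x [-0.015 -0.012 -0.008] y [-0.045 -0.034 -0.029]
  z-0.08 + 20 x [-0.015 -0.013 -0.003] y [0.032 0.038 0.047]
  z-0.08 - 20 x [-0.016 -0.012 -0.01 ] y [-0.044 -0.037 -0.03 ]
  z-0.07 + 24 x [-0.016 -0.012  0.002] y [0.032 0.038 0.046]
  z-0.07 - 18 x [-0.015 -0.013 -0.009] y [-0.044 -0.037 -0.029]
  z-0.06 + 15 x [-0.016 -0.012  0.002] y [0.032 0.036 0.045]
  z-0.06 - 15 x [-0.015 -0.011 -0.009] y [-0.041 -0.035 -0.029]
  z-0.05 + 18 x [-0.015 -0.012  0.   ] y [0.033 0.037 0.044]
  z-0.05 - 17 x [-0.014 -0.011 -0.006] y [-0.042 -0.035 -0.029]
  z-0.04 + 16 x [-0.014 -0.011  0.004] y [0.032 0.037 0.044]
  z-0.04 - 14 x [-0.014 -0.011 -0.008] y [-0.041 -0.036 -0.029]
  z-0.03 + 3 x [-0.012 -0.01  -0.009] y [0.035 0.038 0.04 ]
  z-0.03 - 3 x [-0.013 -0.012 -0.01 ] y [-0.035 -0.033 -0.03 ]
 tip max z [-0.031  -0.0307 -0.0296 -0.0294 -0.0294 -0.0285 -0.0276 -0.027 ]
```

```bash
python3 - <<'E'
from h import *
from workcell import bot
st=bot.state();tcp=st["tcp_pos"];r=R.from_euler('xyz',st["tool_rot"],degrees=True)
s=dict(np.load("side1.npz"));P=cloud(s)
for u,v in((350,210),(358,210),(356,185),(345,195),(348,218),(335,208),(310,190),(290,195)):
    print(u,v,P[v,u].round(3),r.inv().apply(P[v,u]-tcp).round(3),s["color"][v,u])
t=dict(np.load("top1.npz"));P=cloud(t)
for v in (202,204,206,208):
    print(v,[(u,P[v,u].round(2).tolist()) for u in range(246,264,3)])
E
```

```text
350 210 [0.48  0.145 0.31 ] [ 0.028 -0.049 -0.142] [42 42 43]
358 210 [0.467 0.139 0.307] [ 0.024 -0.06  -0.134] [88 76 57]
356 185 [0.472 0.122 0.344] [-0.013 -0.052 -0.149] [113  92  41]
345 195 [0.488 0.142 0.337] [ 0.008 -0.039 -0.16 ] [47 47 49]
348 218 [ 0.491 -0.049  0.145] [ 0.01  -0.001  0.108] [64 67 70]
335 208 [ 0.53  -0.18   0.074] [-0.026  0.061  0.244] [103 106 109]
310 190 [0.517 0.325 0.467] [ 0.047 -0.046 -0.383] [56 62 68]
290 195 [0.534 0.348 0.475] [ 0.06  -0.033 -0.407] [48 56 63]
202 [(246, [0.59, 0.1, 0.0]), (249, [0.54, 0.04, 0.25]), (252, [0.54, 0.03, 0.26]), (255, [0.54, 0.02, 0.26]), (258, [0.59, 0.05, 0.0]), (261, [0.6, 0.04, -0.0])]
204 [(246, [0.59, 0.1, -0.01]), (249, [0.59, 0.09, -0.0]), (252, [0.59, 0.08, -0.0]), (255, [0.59, 0.07, -0.01]), (258, [0.31, -0.16, 1.41]), (261, [0.59, 0.04, -0.0])]
206 [(246, [0.58, 0.1, -0.0]), (249, [0.58, 0.09, -0.0]), (252, [0.58, 0.08, 0.0]), (255, [0.58, 0.07, -0.0]), (258, [0.58, 0.05, -0.0]), (261, [0.58, 0.04, 0.0])]
208 [(246, [0.57, 0.1, 0.0]), (249, [0.57, 0.08, 0.01]), (252, [0.57, 0.08, -0.0]), (255, [0.57, 0.06, -0.0]), (258, [0.57, 0.05, -0.0]), (261, [0.57, 0.04, 0.0])]
```

Emit:
drive_tool(
  moves=[
    [0, 0, 0, 0, 0.785, 0, 0.06],
    [0, 0, 0, 0, 0.785, 0, 0.06],
    [0, 0, 0, 0, 0.785, 0, 0.06],
    [0, 0, 0, 0, 0.785, 0, 0.06],
    [0, 0, 0, 0, 0.785, 0, 0.06],
  ],
)

```text
t: 2.4
tcp_pos: [0.5062, 0.0185, 0.2306]
tool_rot: [179.8, 1.6, 79.4]
contact_force: [-0.9, 0.7, -0.7]
gripper_width: 0.65
grip_force: 0.0
```

Emit:
drive_tool(
  moves=[
    [0, 0, 0, 0, 0.036, 0, 0.06],
    [0, 0, 0, 0, 0.036, 0, 0.06],
  ],
)

```text
t: 2.6
tcp_pos: [0.5049, 0.0163, 0.2296]
tool_rot: [-180.0, -0.2, 79.1]
contact_force: [0.2, -0.8, 0.2]
gripper_width: 0.652
grip_force: 0.0
```

```bash
python3 - <<'E'
from h import *
from workcell import eyes,bot
c=eyes.camera("side");np.savez("side2.npz",**c)
t=eyes.camera("top");np.savez("top2.npz",**t)
plan((.505,.015,.23),79,-45)
st=bot.state();tcp=st["tcp_pos"];r=R.from_euler('xyz',st["tool_rot"],degrees=True)
pts=[(x,y,z) for z in(0,-.038) for y in(.03,-.03) for x in(.01,-.01)]
p=proj(c,tcp+r.apply(pts)); print(p.round(1))
x0,y0=(p.mean(0)-[50,50]).astype(int)
a=cv2.resize(c["color"][y0:y0+90,x0:x0+100],None,fx=6,fy=6,interpolation=cv2.INTER_NEAREST)
for q in p: cv2.circle(a,tuple(((q-[x0,y0]+.5)*6).astype(int)),2,(255,0,0),-1)
cv2.imwrite("pics/m2.png",a[:,:,::-1]);print(x0,y0)
E
```

```text
t 2.7 tcp [0.5051 0.0175 0.2289] rot [-1.799e+02 -1.000e-01  7.920e+01] q [  2.   7. 105.   0.  68.  12.] F [-0.4  0.9  0. ] w 0.0599 gf 0.0
SHIFT [-0.0024, 0.0004, -0.0011] TURN [0.0001, -0.7868, 0.0047]
[[323.6 204.8]
 [326.5 199.2]
 [353.3 209.6]
 [355.7 203.8]
 [323.3 188.7]
 [326.2 183.3]
 [353.8 193.3]
 [356.2 187.7]]
289 146
```

View pics/m2.png

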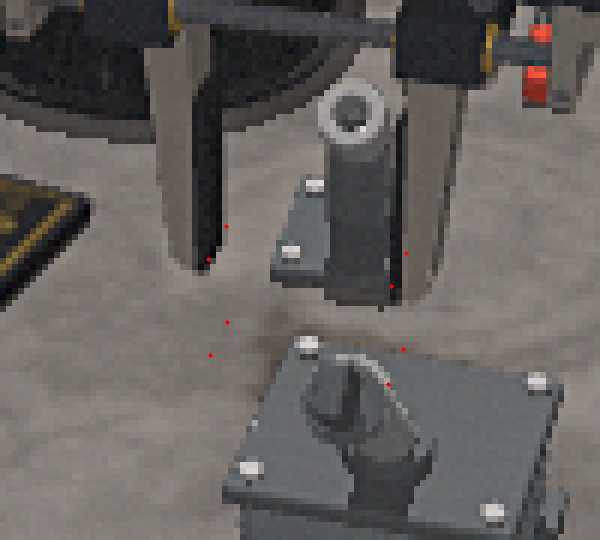

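Emit:
drive_tool(
  moves=[
    [0, 0, 0, 0, 0, 0, 0.012],
    [0, 0, 0, 0, 0, 0, 0.012],
    [0, 0, 0, 0, 0, 0, 0.012],
    [0, 0, 0, 0, 0, 0, 0.012],
    [0, 0, 0, 0, 0, 0, 0.012],
  ],
)

```text
t: 3.2
tcp_pos: [0.5051, 0.0174, 0.2286]
tool_rot: [-179.9, -0.1, 79.3]
contact_force: [0.4, -0.2, 0.1]
gripper_width: 0.242
grip_force: 0.0
```

```bash
cat > look3.py <<'E'
from h import *
from workcell import eyes,bot
c=eyes.camera("side");np.savez("side3.npz",**c)
plan((.505,.015,.23),79,-45)
st=bot.state();tcp=st["tcp_pos"];r=R.from_euler('xyz',st["tool_rot"],degrees=True)
w=st["gripper_width"]*.0919/2
pts=[(x,y,z) for z in(0,-.038) for y in(w,-w) for x in(.01,-.01)]
p=proj(c,tcp+r.apply(pts)); print(p.round(1))
x0,y0=(p.mean(0)-[50,50]).astype(int)
a=cv2.resize(c["color"][y0:y0+90,x0:x0+100],None,fx=6,fy=6,interpolation=cv2.INTER_NEAREST)
for q in p: cv2.circle(a,tuple(((q-[x0,y0]+.5)*6).astype(int)),2,(255,0,0),-1)
cv2.imwrite("pics/m3.png",a[:,:,::-1]);print(x0,y0)
E
python3 look3.py
```

```text
t 3.25 tcp [0.5051 0.0173 0.2286] rot [-1.799e+02 -1.000e-01  7.930e+01] q [  2.   7. 105.   0.  68.  12.] F [0.5 0.  0.2] w 0.0179 gf 0.0
SHIFT [-0.0023, 0.0003, -0.0014] TURN [-0.0001, -0.7877, 0.0049]
[[333.9 206.5]
 [336.5 200.9]
 [342.8 207.9]
 [345.3 202.2]
 [333.8 190.4]
 [336.6 184.9]
 [343.  191.7]
 [345.6 186.2]]
289 146
```

View pics/m3.png

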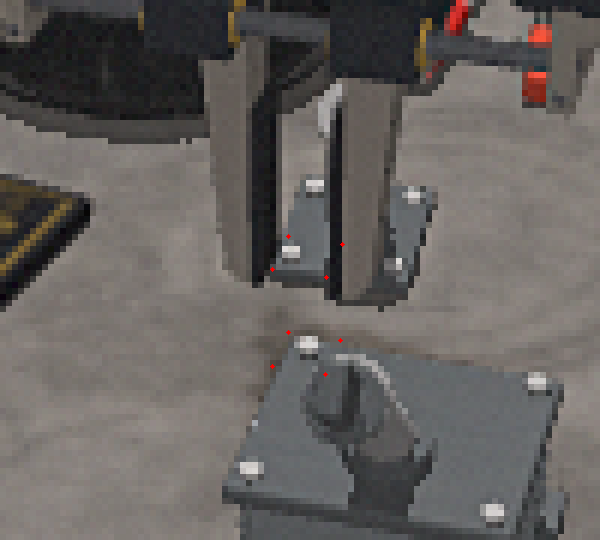

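```bash
python3 - <<'E'
from h import *
from workcell import bot,eyes
st=bot.state();tcp=st["tcp_pos"];r=R.from_euler('xyz',st["tool_rot"],degrees=True);print(st["gripper_width"])
for n,f in(("side","side3"),("side","side2"),("top","top2")):
    c=dict(np.load(f+".npz"));P=cloud(c);q=r.inv().apply((P.reshape(-1,3)-tcp))
    k=(abs(q[:,0])<.05)&(abs(q[:,1])<.06)&(q[:,2]>-.12)&(q[:,2]<.05)&(c["depth"].ravel()>0)
    q=q[k];print(f,len(q))
    for z in np.arange(-.08,.03,.01):
        w=q[abs(q[:,2]-z-.005)<.005]
        for nm,e in(("+",w[w[:,1]>0]),("-",w[w[:,1]<0])):
            if len(e)>2: print("  z%.2f"%z,nm,len(e),"x",np.percentile(e[:,0],[2,50,98]).round(3),"y",np.percentile(e[:,1],[2,50,98]).round(3))
    print(" tip max z",np.sort(q[:,2])[-8:].round(4))
E
```

```text
0.1952944136402838
side3 758
  z-0.08 + 49 x [-0.005  0.009  0.011] y [0.012 0.018 0.028]
  z-0.08 - 49 x [-0.004  0.009  0.011] y [-0.026 -0.02  -0.01 ]
  z-0.07 + 45 x [-0.005  0.009  0.011] y [0.012 0.017 0.027]
  z-0.07 - 41 x [-0.009  0.009  0.011] y [-0.025 -0.02  -0.011]
  z-0.06 + 42 x [-0.004  0.009  0.011] y [0.012 0.018 0.027]
  z-0.06 - 40 x [-0.008  0.008  0.011] y [-0.024 -0.018 -0.01 ]
  z-0.05 + 38 x [-0.005  0.008  0.01 ] y [0.012 0.017 0.025]
  z-0.05 - 40 x [-0.002  0.008  0.011] y [-0.024 -0.017 -0.011]
  z-0.04 + 33 x [-0.005  0.008  0.01 ] y [0.012 0.017 0.025]
  z-0.04 - 29 x [-0.007  0.009  0.011] y [-0.023 -0.017 -0.011]
 tip max z [-0.0309 -0.0309 -0.0308 -0.0307 -0.0305 -0.0296 -0.0287 -0.0285]
side2 753
  z-0.08 + 51 x [-0.009  0.008  0.011] y [0.031 0.036 0.046]
  z-0.08 - 48 x [-0.006  0.008  0.01 ] y [-0.045 -0.038 -0.029]
  z-0.07 + 44 x [-0.008  0.008  0.01 ] y [0.031 0.035 0.045]
  z-0.07 - 45 x [-0.009  0.008  0.01 ] y [-0.044 -0.037 -0.029]
  z-0.06 + 46 x [-0.007  0.007  0.01 ] y [0.031 0.036 0.046]
  z-0.06 - 40 x [-0.007  0.008  0.01 ] y [-0.043 -0.037 -0.029]
  z-0.05 + 37 x [-0.007  0.007  0.01 ] y [0.031 0.035 0.044]
  z-0.05 - 34 x [-0.006  0.007  0.01 ] y [-0.042 -0.036 -0.03 ]
  z-0.04 + 31 x [-0.008  0.006  0.01 ] y [0.031 0.035 0.043]
  z-0.04 - 24 x [-0.005  0.007  0.01 ] y [-0.042 -0.035 -0.03 ]
 tip max z [-0.0332 -0.0332 -0.0324 -0.0323 -0.0323 -0.0311 -0.031  -0.0299]
top2 0
 tip max z []
```

```bash
python3 - <<'E'
from h import *
M=np.array([.492,-.057,.151])
plan(M+axis(79)*.06,79,-45)
E
```

```text
t 3.25 tcp [0.5051 0.0173 0.2286] rot [-1.799e+02 -1.000e-01  7.930e+01] q [  2.   7. 105.   0.  68.  12.] F [0.5 0.  0.2] w 0.0179 gf 0.0
SHIFT [-0.0331, 0.0012, 0.0351] TURN [-0.0001, -0.7877, 0.0049]
```

Emit:
drive_tool(
  moves=[
    [-0.033, 0.001, 0.035, 0, -0.788, 0.005, 0.06],
    [-0.033, 0.001, 0.035, 0, -0.788, 0.005, 0.06],
    [-0.033, 0.001, 0.035, 0, -0.788, 0.005, 0.06],
    [-0.033, 0.001, 0.035, 0, -0.788, 0.005, 0.06],
    [-0.033, 0.001, 0.035, 0, -0.788, 0.005, 0.06],
  ],
)

```text
t: 3.75
tcp_pos: [0.5011, -0.0147, 0.1947]
tool_rot: [179.7, 43.1, 78.8]
contact_force: [0.2, 0.1, -0.1]
gripper_width: 0.608
grip_force: 0.0
```

Emit:
drive_tool(
  moves=[
    [0, 0, 0, 0, -0.036, 0, 0.06],
    [0, 0, 0, 0, -0.036, 0, 0.06],
    [0, 0, 0, 0, -0.036, 0, 0.06],
  ],
)

```text
t: 4.05
tcp_pos: [0.4999, -0.0157, 0.1937]
tool_rot: [-180.0, 44.8, 79.0]
contact_force: [-0.0, -0.4, 0.1]
gripper_width: 0.654
grip_force: 0.0
```

```bash
python3 - <<'E'
from h import *
from workcell import eyes,bot
st=bot.state();tcp=st["tcp_pos"];r=R.from_euler('xyz',st["tool_rot"],degrees=True)
M=np.array([.492,-.057,.151])
plan(M-axis(79)*.020,79,-45)
t=eyes.camera("top");np.savez("top4.npz",**t)
P=cloud(t).reshape(-1,3);P=P[t["depth"].ravel()>0];q=r.inv().apply(P-tcp)
k=(abs(q[:,0])<.04)&(abs(q[:,1])<.06)&(q[:,2]>-.09)&(q[:,2]<.12)
q=q[k]
for z in np.arange(-.09,.12,.01):
    w=q[abs(q[:,2]-z-.005)<.005]
    for nm,e in(("+",w[w[:,1]>.024]),("0",w[abs(w[:,1])<.024]),("-",w[w[:,1]<-.024])):
        if len(e)>1: print("  z%.2f"%z,nm,len(e),"x",np.percentile(e[:,0],[2,50]).round(3),"y",np.percentile(e[:,1],[2,50,98]).round(3))
E
```

```text
t 4.05 tcp [ 0.4999 -0.0157  0.1937] rot [-180.    44.8   79. ] q [ 24.  25. 101. -35.  85.  49.] F [-0.  -0.4  0.1] w 0.0601 gf 0.0
SHIFT [0.0001, 0.0002, 0.08] TURN [-0.0008, -0.0043, -0.0002]
  z-0.09 + 24 x [-0.015 -0.012] y [0.032 0.039 0.049]
  z-0.09 - 23 x [-0.018 -0.013] y [-0.045 -0.036 -0.028]
  z-0.08 + 19 x [-0.016 -0.013] y [0.032 0.037 0.048]
  z-0.08 - 17 x [-0.016 -0.013] y [-0.044 -0.037 -0.029]
  z-0.07 + 21 x [-0.014 -0.011] y [0.032 0.037 0.046]
  z-0.07 - 17 x [-0.015 -0.012] y [-0.044 -0.036 -0.029]
  z-0.06 + 17 x [-0.015 -0.012] y [0.032 0.039 0.045]
  z-0.06 - 17 x [-0.017 -0.013] y [-0.042 -0.035 -0.028]
  z-0.05 + 16 x [-0.016 -0.012] y [0.032 0.037 0.044]
  z-0.05 - 16 x [-0.014 -0.012] y [-0.041 -0.035 -0.028]
  z-0.04 + 16 x [-0.013 -0.011] y [0.032 0.037 0.044]
  z-0.04 - 13 x [-0.017 -0.014] y [-0.041 -0.035 -0.028]
  z-0.03 + 3 x [-0.014 -0.013] y [0.034 0.037 0.039]
  z-0.03 - 2 x [-0.014 -0.012] y [-0.03 -0.03 -0.03]
  z0.02 0 18 x [-0.016 -0.006] y [0.    0.004 0.01 ]
  z0.03 0 13 x [-0.018 -0.013] y [-0.001  0.004  0.009]
  z0.04 0 13 x [-0.016 -0.012] y [-0.001  0.003  0.009]
  z0.05 0 27 x [-0.019 -0.012] y [-0.008  0.003  0.017]
  z0.06 0 50 x [-0.025 -0.015] y [-0.011  0.003  0.02 ]
  z0.07 0 11 x [-0.023 -0.019] y [-0.009  0.001  0.016]
  z0.08 0 17 x [-0.019 -0.015] y [-0.006  0.005  0.016]
  z0.09 0 20 x [-0.018 -0.015] y [-0.006  0.003  0.015]
  z0.10 0 22 x [-0.02  -0.015] y [-0.006  0.004  0.015]
  z0.11 0 15 x [-0.018 -0.015] y [-0.007  0.003  0.013]
```

Emit:
drive_tool(
  moves=[
    [0.001, 0.003, 0.03, 0, -0.004, 0, 0.06],
    [0.001, 0.003, 0.055, 0, -0.004, 0, 0.06],
    [0.001, 0.003, 0.07, 0, -0.004, 0, 0.06],
    [0.001, 0.003, 0.08, 0, -0.004, 0, 0.06],
    [0.001, 0.003, 0.08, 0, -0.004, 0, 0.06],
  ],
)

```text
t: 4.6
tcp_pos: [0.4917, -0.0718, 0.1363]
tool_rot: [-180.0, 45.1, 78.9]
contact_force: [-0.5, -0.8, 0.0]
gripper_width: 0.653
grip_force: 0.0
```

Emit:
drive_tool(
  moves=[
    [0, 0, 0, 0, 0, 0, 0.0],
    [0, 0, 0, 0, 0, 0, 0.0],
    [0, 0, 0, 0, 0, 0, 0.0],
    [0, 0, 0, 0, 0, 0, 0.0],
    [0, 0, 0, 0, 0, 0, 0.0],
  ],
  newtons=25,
)

```text
t: 5.1
tcp_pos: [0.4924, -0.0704, 0.1364]
tool_rot: [180.0, 45.1, 79.0]
contact_force: [-0.6, 0.3, 0.0]
gripper_width: 0.241
grip_force: 0.0
```

Emit:
drive_tool(
  moves=[
    [0, 0, 0, 0, 0, 0, 0.0],
    [0, 0, 0, 0, 0, 0, 0.0],
    [0, 0, 0, 0, 0, 0, 0.0],
    [0, 0, 0, 0, 0, 0, 0.0],
  ],
)

```text
t: 5.5
tcp_pos: [0.4922, -0.0706, 0.1362]
tool_rot: [-180.0, 45.1, 79.0]
contact_force: [0.1, 1.6, 0.5]
gripper_width: 0.13
grip_force: 25.0
```

Emit:
drive_tool(
  moves=[
    [0, 0, -0.015, 0, 0, 0, 0.0],
    [0, 0, -0.04, 0, 0, 0, 0.0],
    [0, 0, -0.07, 0, 0, 0, 0.0],
    [0, 0, -0.09, 0, 0, 0, 0.0],
    [0, 0, -0.09, 0, 0, 0, 0.0],
  ],
)

```text
t: 6.0
tcp_pos: [0.5062, -0.0058, 0.2017]
tool_rot: [179.7, 45.0, 78.9]
contact_force: [0.4, -0.3, -0.2]
gripper_width: 0.128
grip_force: 25.0
```

```bash
python3 - <<'E'
from h import *
from workcell import eyes,bot
st=bot.state();tcp=st["tcp_pos"];r=R.from_euler('xyz',st["tool_rot"],degrees=True)
S=np.array([.507,-.380,.085])
plan(tcp+[0,0,.10],79,-45)
t=eyes.camera("top");s=eyes.camera("side");np.savez("top5.npz",**t);np.savez("side5.npz",**s)
P=cloud(t).reshape(-1,3);P=P[t["depth"].ravel()>0];q=r.inv().apply(P-tcp)
k=(abs(q[:,0])<.04)&(abs(q[:,1])<.06)&(q[:,2]>-.06)&(q[:,2]<.06)
q=q[k]
for z in np.arange(-.06,.04,.005):
    w=q[abs(q[:,2]-z-.0025)<.0025]
    if len(w)>1: print("  z%.3f"%z,len(w),"x",np.percentile(w[:,0],[2,50]).round(3),"y",np.percentile(w[:,1],[2,50,98]).round(3))
a=cv2.resize(s["color"][190:250,300:400],None,fx=4,fy=4,interpolation=cv2.INTER_CUBIC)
b=cv2.resize(t["color"][190:270,240:340],None,fx=4,fy=4,interpolation=cv2.INTER_CUBIC)
m=np.zeros((320,800,3),np.uint8);m[:240,:400]=a;m[:320,400:]=b
cv2.imwrite("pics/m5.png",m[:,:,::-1])
E
```

```text
t 6.0 tcp [ 0.5062 -0.0058  0.2017] rot [179.7  45.   78.9] q [ 25.  25.  99. -35.  86.  48.] F [ 0.4 -0.3 -0.2] w 0.0117 gf 25.0
SHIFT [-0.0707, 0.0003, -0.0707] TURN [0.0034, -0.0005, -0.0014]
  z-0.060 15 x [-0.016 -0.013] y [-0.016 -0.004  0.022]
  z-0.055 39 x [-0.017 -0.011] y [-0.018  0.003  0.021]
  z-0.050 17 x [-0.017 -0.012] y [-0.017  0.005  0.018]
  z-0.045 18 x [-0.016 -0.013] y [-0.014  0.003  0.021]
  z-0.040 26 x [-0.017 -0.013] y [-0.017  0.001  0.019]
  z-0.035 16 x [-0.016 -0.012] y [-0.015  0.001  0.02 ]
  z-0.030 11 x [-0.015 -0.012] y [-0.013 -0.001  0.013]
  z-0.025 24 x [-0.02  -0.013] y [-0.012  0.002  0.014]
  z-0.020 15 x [-0.021 -0.016] y [-0.011  0.001  0.017]
  z-0.015 2 x [-0.018 -0.015] y [0.003 0.009 0.015]
  z-0.010 3 x [-0.009 -0.009] y [-0.001  0.002  0.005]
  z-0.005 6 x [-0.011 -0.007] y [-0.004  0.001  0.006]
  z-0.000 4 x [-0.01  -0.009] y [-0.002  0.002  0.007]
  z0.005 2 x [-0.007 -0.006] y [-0.001  0.001  0.002]
```

View pics/m5.png

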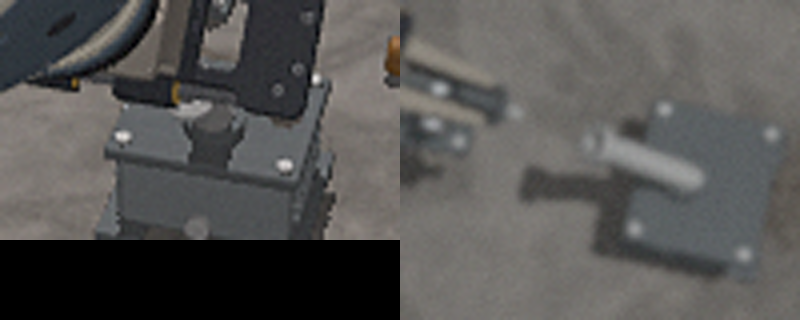

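```bash
python3 - <<'E'
from h import *
plan((.51,-.12,.31),80,-45)
S=np.array([.508,-.380,.085])
r=rot(80,-45)
print("then",(r.inv().apply(S+axis(80)*.05-np.array((.51,-.12,.31)))).round(4))
E
```

```text
t 6.1 tcp [ 0.5044 -0.0078  0.1998] rot [180.   45.1  79. ] q [ 25.  26. 100. -35.  86.  49.] F [-0.1 -0.6 -1.8] w 0.0117 gf 25.0
SHIFT [-0.1551, 0.0269, -0.0006] TURN [-0.0119, 0.0018, -0.0122]
then [-0.0222  0.0432  0.2904]
```

Emit:
drive_tool(
  moves=[
    [-0.05, 0.009, 0, 0, 0, 0, 0.0],
    [-0.1, 0.018, 0, -0.006, 0, -0.006, 0.0],
    [-0.14, 0.025, 0, -0.012, 0, -0.012, 0.0],
    [-0.155, 0.027, 0, -0.012, 0, -0.012, 0.0],
    [-0.155, 0.027, 0, -0.012, 0, -0.012, 0.0],
  ],
)

```text
t: 6.6
tcp_pos: [0.5095, -0.1219, 0.31]
tool_rot: [179.9, 45.1, 79.7]
contact_force: [-0.1, -0.3, -0.6]
gripper_width: 0.127
grip_force: 25.0
```

Emit:
drive_tool(
  moves=[
    [-0.003, 0.005, 0.03, 0, 0, 0, 0.0],
    [-0.006, 0.012, 0.08, 0, 0, 0, 0.0],
    [-0.01, 0.019, 0.13, 0, 0, 0, 0.0],
    [-0.014, 0.026, 0.18, 0, 0, 0, 0.0],
    [-0.018, 0.033, 0.22, 0, 0, 0, 0.0],
  ],
)

```text
t: 7.1
tcp_pos: [0.5113, -0.2924, 0.1629]
tool_rot: [-179.7, 45.0, 80.2]
contact_force: [0.8, -0.6, -0.1]
gripper_width: 0.126
grip_force: 25.0
```

Emit:
drive_tool(
  moves=[
    [-0.002, 0.006, 0.04, 0, 0, 0, 0.0],
    [-0.004, 0.01, 0.06, 0, 0, 0, 0.0],
    [-0.004, 0.01, 0.07, 0, 0, 0, 0.0],
    [-0.004, 0.01, 0.07, 0, 0, 0, 0.0],
    [-0.004, 0.01, 0.07, 0, 0, 0, 0.0],
  ],
)

```text
t: 7.6
tcp_pos: [0.5143, -0.3448, 0.121]
tool_rot: [180.0, 45.1, 80.0]
contact_force: [0.7, -0.6, -0.4]
gripper_width: 0.132
grip_force: 25.0
```

```bash
python3 - <<'E'
from h import *
from workcell import eyes,bot
t=eyes.camera("top")
st=bot.state();tcp=st["tcp_pos"];r=R.from_euler('xyz',st["tool_rot"],degrees=True)
S=np.array([.508,-.380,.085])
plan(S-axis(80)*.02,80,-45)
s=eyes.camera("side");np.savez("top6.npz",**t)
P=cloud(t).reshape(-1,3);P=P[t["depth"].ravel()>0];q=r.inv().apply(P-tcp)
k=(abs(q[:,0])<.04)&(abs(q[:,1])<.06)&(q[:,2]>-.06)&(q[:,2]<.12)&(P[:,2]>.03)
q=q[k]
for z in np.arange(-.06,.12,.005):
    w=q[abs(q[:,2]-z-.0025)<.0025]
    if len(w)>1: print("  z%.3f"%z,len(w),"x",np.percentile(w[:,0],[2,50]).round(3),"y",np.percentile(w[:,1],[2,50,98]).round(3))
a=cv2.resize(s["color"][130:210,300:400],None,fx=4,fy=4,interpolation=cv2.INTER_CUBIC)
b=cv2.resize(t["color"][190:270,340:440],None,fx=4,fy=4,interpolation=cv2.INTER_CUBIC)
cv2.imwrite("pics/m6.png",np.hstack([a,b])[:,:,::-1])
E
```

```text
t 7.65 tcp [ 0.5147 -0.3447  0.1214] rot [179.9  45.1  79.9] q [ -8.  28. 108. -54.  61.  38.] F [ 0.9  0.8 -0.2] w 0.0116 gf 25.0
SHIFT [0.0005, -0.0005, 0.0711] TURN [0.001, 0.0019, -0.0008]
  z-0.060 17 x [-0.014 -0.012] y [-0.018  0.008  0.02 ]
  z-0.055 31 x [-0.015 -0.011] y [-0.019  0.001  0.018]
  z-0.050 11 x [-0.016 -0.012] y [-0.016  0.001  0.017]
  z-0.045 18 x [-0.018 -0.013] y [-0.014  0.003  0.021]
  z-0.040 10 x [-0.018 -0.013] y [-0.017 -0.005  0.014]
  z-0.035 13 x [-0.016 -0.013] y [-0.017  0.003  0.019]
  z-0.030 8 x [-0.016 -0.012] y [-0.015 -0.002  0.012]
  z-0.025 13 x [-0.021 -0.015] y [-0.011  0.002  0.014]
  z-0.020 20 x [-0.02  -0.014] y [-0.013 -0.003  0.013]
  z-0.015 2 x [-0.018 -0.013] y [0.008 0.013 0.017]
  z-0.000 5 x [-0.01  -0.008] y [-0.004  0.002  0.006]
  z0.050 27 x [-0.019 -0.005] y [-0.011  0.009  0.016]
  z0.055 36 x [-0.02  -0.005] y [-0.013  0.003  0.02 ]
  z0.060 14 x [-0.021 -0.014] y [-0.012 -0.     0.01 ]
  z0.065 11 x [-0.02  -0.016] y [-0.007  0.007  0.016]
  z0.070 10 x [-0.023 -0.017] y [-0.008  0.004  0.011]
  z0.075 15 x [-0.023 -0.014] y [-0.012  0.001  0.021]
  z0.080 10 x [-0.021 -0.017] y [-0.01   0.001  0.016]
  z0.085 7 x [-0.02  -0.016] y [-0.009 -0.002  0.017]
  z0.095 4 x [-0.004  0.001] y [-0.011 -0.01  -0.01 ]
```

View pics/m6.png

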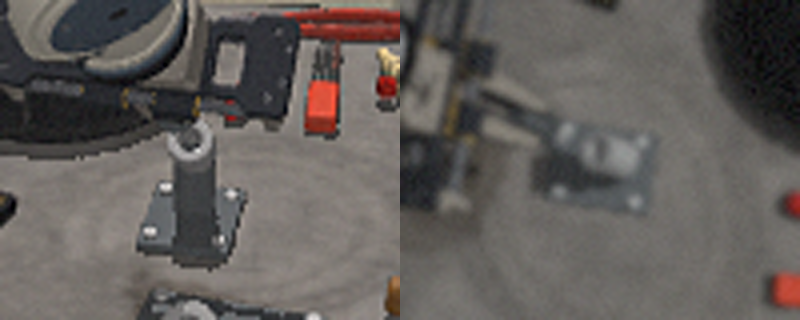

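Emit:
drive_tool(
  moves=[
    [0, 0.001, 0.02, 0, 0, 0, 0.0],
    [0, 0.001, 0.04, 0, 0, 0, 0.0],
    [0, 0.001, 0.05, 0, 0, 0, 0.0],
    [0, 0.001, 0.055, 0, 0, 0, 0.0],
    [0, 0.001, 0.055, 0, 0, 0, 0.0],
  ],
)

```text
t: 8.2
tcp_pos: [0.507, -0.385, 0.0808]
tool_rot: [-179.9, 45.1, 80.0]
contact_force: [-0.0, 0.6, -0.4]
gripper_width: 0.131
grip_force: 25.0
```

Emit:
drive_tool(
  moves=[
    [0, 0, 0, 0, 0, 0, 0.0],
  ],
)

```text
t: 8.3
tcp_pos: [0.5078, -0.3844, 0.0817]
tool_rot: [-180.0, 45.1, 79.9]
contact_force: [-0.0, 0.2, -0.2]
gripper_width: 0.127
grip_force: 25.0
```

No contact yet; continue to seat in small steps.

Emit:
drive_tool(
  moves=[
    [0, 0, 0.004, 0, 0, 0, 0.0],
    [0, 0, 0.007, 0, 0, 0, 0.0],
    [0, 0, 0.01, 0, 0, 0, 0.0],
    [0, 0, 0.01, 0, 0, 0, 0.0],
  ],
)

```text
t: 8.7
tcp_pos: [0.5065, -0.3914, 0.0744]
tool_rot: [-180.0, 45.1, 80.0]
contact_force: [0.4, -0.1, -1.6]
gripper_width: 0.126
grip_force: 25.0
```

Emit:
drive_tool(
  moves=[
    [0, 0, 0.002, 0, 0, 0, 0.0],
    [0, 0, 0.004, 0, 0, 0, 0.0],
    [0, 0, 0.004, 0, 0, 0, 0.0],
  ],
)

```text
t: 9.0
tcp_pos: [0.5064, -0.3932, 0.0728]
tool_rot: [179.9, 45.1, 79.9]
contact_force: [-3.0, 14.8, 13.6]
gripper_width: 0.125
grip_force: 25.0
```

Emit:
drive_tool(
  moves=[
    [0, 0, -0.001, 0, 0, 0, 0.05],
    [0, 0, -0.001, 0, 0, 0, 0.05],
    [0, 0, -0.001, 0, 0, 0, 0.05],
    [0, 0, -0.001, 0, 0, 0, 0.05],
    [0, 0, -0.001, 0, 0, 0, 0.05],
  ],
)

```text
t: 9.5
tcp_pos: [0.5062, -0.3935, 0.0724]
tool_rot: [-180.0, 45.1, 80.0]
contact_force: [0.2, -0.4, -0.5]
gripper_width: 0.535
grip_force: 0.0
```

Emit:
drive_tool(
  moves=[
    [0, 0, -0.02, 0, 0, 0, 0.05],
    [0, 0, -0.06, 0, 0, 0, 0.05],
    [0, 0, -0.1, 0, 0, 0, 0.05],
    [0, 0, -0.15, 0, 0, 0, 0.05],
    [0, 0, -0.2, 0, 0, 0, 0.05],
  ],
)

```text
t: 10.0
tcp_pos: [0.5308, -0.2515, 0.2156]
tool_rot: [-180.0, 45.1, 80.0]
contact_force: [1.6, -0.2, -0.4]
gripper_width: 0.543
grip_force: 0.0
```

```bash
python3 - <<'E'
from h import *
from workcell import eyes,bot
s=eyes.camera("side");t=eyes.camera("top")
np.savez("top7.npz",**t);np.savez("side7.npz",**s)
plan((.53,-.1,.32),80,0)
a=cv2.resize(s["color"][130:210,300:400],None,fx=4,fy=4,interpolation=cv2.INTER_CUBIC)
b=cv2.resize(t["color"][190:270,340:440],None,fx=4,fy=4,interpolation=cv2.INTER_CUBIC)
cc=cv2.resize(s["color"][190:260,300:400],None,fx=4,fy=4,interpolation=cv2.INTER_CUBIC)
m=np.zeros((600,800,3),np.uint8);m[:320]=np.hstack([a,b]);m[320:600,:400]=cc
cv2.imwrite("pics/m7.png",m[:,:,::-1])
P=cloud(t).reshape(-1,3);P=P[t["depth"].ravel()>0]
q=(P-[.508,-.379,.086])@rot(80,-45).as_matrix()
q=q[(abs(q[:,0])<.03)&(abs(q[:,1])<.03)&(abs(q[:,2]+.02)<.05)]
for z in np.arange(-.05,.03,.005):
    w=q[abs(q[:,2]-z-.0025)<.0025]
    if len(w)>1: print("  z%.3f"%z,len(w),"x",np.percentile(w[:,0],[2,50]).round(3),"y",np.percentile(w[:,1],[2,50,98]).round(3))
E
```

```text
t 10.1 tcp [ 0.5348 -0.2498  0.2189] rot [179.4  45.   79.7] q [  2.  21. 103. -46.  73.  33.] F [ 0.2 -0.7 -0.3] w 0.0502 gf 0.0
SHIFT [0.0322, -0.0295, -0.1754] TURN [0.0086, 0.7851, -0.0002]
  z-0.040 4 x [-0.009 -0.003] y [0.002 0.003 0.006]
  z-0.035 16 x [-0.013 -0.003] y [-0.003  0.002  0.007]
  z-0.030 3 x [-0.013 -0.008] y [-0.002 -0.001  0.001]
  z-0.025 5 x [-0.012 -0.01 ] y [-0.003  0.004  0.006]
  z-0.020 7 x [-0.013 -0.011] y [-0.002  0.001  0.007]
  z-0.015 3 x [-0.015 -0.012] y [0.003 0.003 0.006]
  z-0.010 4 x [-0.013 -0.011] y [-0.     0.004  0.013]
  z-0.005 34 x [-0.018 -0.006] y [-0.01  -0.001  0.018]
  z-0.000 16 x [-0.02  -0.013] y [-0.009  0.006  0.019]
  z0.005 18 x [-0.02  -0.015] y [-0.012 -0.005  0.02 ]
  z0.010 11 x [-0.022 -0.019] y [-0.009  0.003  0.015]
  z0.015 12 x [-0.024 -0.02 ] y [-0.012  0.006  0.017]
  z0.020 8 x [-0.022 -0.019] y [-0.009  0.001  0.02 ]
  z0.025 9 x [-0.023 -0.016] y [-0.011 -0.003  0.016]
```

View pics/m7.png

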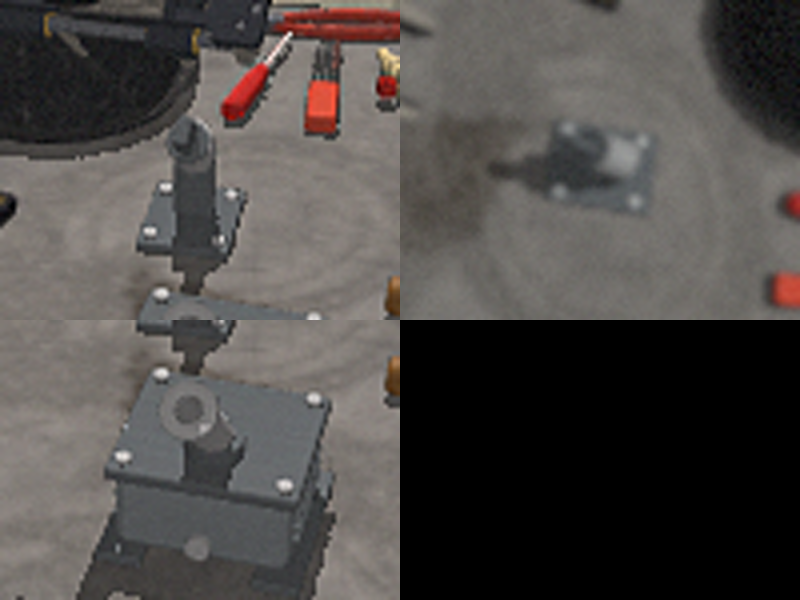

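```bash
python3 - <<'E'
from h import *
s=dict(np.load("side7.npz"));print("M side",onz(s,346.9,211.6,.151).round(4),"S side",onz(dict(np.load("side0.npz")),348,164.6,.085).round(4))
plan((.54,-.02,.30),82,0)
print("then",rot(82,0).inv().apply(np.array((.548,.1836,.15))-(.54,-.02,.30)).round(4))
E
```

```text
M side [ 0.4942 -0.0644  0.151 ] S side [ 0.5084 -0.3834  0.085 ]
t 10.1 tcp [ 0.5348 -0.2498  0.2189] rot [179.4  45.   79.7] q [  2.  21. 103. -46.  73.  33.] F [ 0.2 -0.7 -0.3] w 0.0502 gf 0.0
SHIFT [0.1033, -0.0335, -0.2182] TURN [-0.0051, 0.7852, -0.0333]
then [ 0.2027 -0.0204  0.15  ]
```

Emit:
drive_tool(
  moves=[
    [0.01, -0.003, -0.045, 0, 0.14, 0, 0.05],
    [0.03, -0.01, -0.09, 0, 0.28, 0, 0.05],
    [0.05, -0.017, -0.13, 0, 0.42, -0.01, 0.05],
    [0.07, -0.024, -0.17, 0, 0.56, -0.02, 0.05],
    [0.09, -0.03, -0.2, 0, 0.7, -0.033, 0.05],
  ],
)

```text
t: 10.6
tcp_pos: [0.538, -0.0436, 0.2938]
tool_rot: [-179.4, 4.6, 81.8]
contact_force: [-0.3, -0.2, -0.7]
gripper_width: 0.544
grip_force: 0.0
```

```bash
python3 -c "
from h import *
plan((.548,.1836,.16),82,0)"
```

```text
t 10.6 tcp [ 0.538  -0.0436  0.2938] rot [-179.4    4.6   81.8] q [-2.  8. 96. -5. 77.  8.] F [-0.3 -0.2 -0.7] w 0.05 gf 0.0
SHIFT [0.2363, -0.0212, 0.1154] TURN [-0.0104, 0.0802, -0.0032]
```

Emit:
drive_tool(
  moves=[
    [0.05, -0.004, 0.01, 0, 0.08, 0, 0.05],
    [0.1, -0.009, 0.035, 0, 0.08, 0, 0.05],
    [0.145, -0.013, 0.06, -0.01, 0.08, -0.003, 0.05],
    [0.19, -0.017, 0.085, -0.01, 0.08, -0.003, 0.05],
    [0.225, -0.02, 0.108, -0.01, 0.08, -0.003, 0.05],
  ],
)

```text
t: 11.1
tcp_pos: [0.5464, 0.1691, 0.1651]
tool_rot: [-179.8, 0.4, 81.9]
contact_force: [0.8, -0.0, -0.2]
gripper_width: 0.541
grip_force: 0.0
```

Emit:
drive_tool(
  moves=[
    [0.012, 0, 0.007, 0, 0, 0, 0.05],
    [0.012, 0, 0.007, 0, 0, 0, 0.05],
    [0.012, 0, 0.007, 0, 0, 0, 0.05],
  ],
)

```text
t: 11.4
tcp_pos: [0.5489, 0.1784, 0.1593]
tool_rot: [-179.8, 0.4, 81.9]
contact_force: [-0.5, 0.7, 0.8]
gripper_width: 0.543
grip_force: 0.0
```

```bash
python3 - <<'E'
from h import *
from workcell import eyes,bot
s=eyes.camera("side");np.savez("side8.npz",**s)
st=bot.state();tcp=st["tcp_pos"];r=R.from_euler('xyz',st["tool_rot"],degrees=True)
plan((.548,.1836,.019),82,0)
P=cloud(s).reshape(-1,3);P=P[s["depth"].ravel()>0];q=r.inv().apply(P-tcp);q[:,2]=P[:,2]
f=q[(abs(q[:,0])<.02)&(abs(q[:,1])<.05)&(P[:,2]>.17)&(P[:,2]<.25)]
for nm,e in(("+",f[f[:,1]>0]),("-",f[f[:,1]<0])): print("finger",nm,len(e),np.percentile(e[:,0],[2,50,98]).round(3),np.percentile(e[:,1],[2,50,98]).round(4),e[:,2].min().round(3))
g=q[(abs(q[:,0])<.15)&(abs(q[:,1])<.02)&(P[:,2]>.06)&(P[:,2]<.1)]
for x in np.arange(-.15,.08,.01):
    w=g[abs(g[:,0]-x-.005)<.005]
    if len(w)>1: print("x%.2f"%x,len(w),"y",np.percentile(w[:,1],[2,50,98]).round(4),"z",np.percentile(w[:,2],[50,98]).round(3))
print("minmax x",g[:,0].min(),g[:,0].max())
c=g[g[:,2]>.0775];print("collar",np.percentile(c[:,0],[2,50,98]).round(4),len(c))
E
```

```text
t 11.45 tcp [0.5492 0.178  0.1598] rot [-179.8    0.4   81.8] q [ 18.  18. 101.  -0.  62.  26.] F [-0.5 -0.3  1.3] w 0.0497 gf 0.0
SHIFT [0.0063, -0.0016, 0.1407] TURN [-0.0027, 0.007, -0.0033]
finger + 313 [-0.01   0.009  0.011] [0.0253 0.0291 0.0409] 0.189
finger - 265 [-0.007  0.009  0.011] [-0.0414 -0.033  -0.0246] 0.189
x-0.11 33 y [-0.0168 -0.0044  0.0163] z [0.067 0.076]
x-0.10 71 y [-0.0165 -0.0021  0.0147] z [0.068 0.076]
x-0.09 16 y [-0.0041 -0.001   0.0031] z [0.069 0.071]
x-0.08 14 y [-0.0045 -0.0015  0.0031] z [0.068 0.071]
x-0.07 17 y [-0.0044 -0.0017  0.0029] z [0.069 0.071]
x-0.06 17 y [-0.0046 -0.0021  0.0026] z [0.069 0.071]
x-0.05 12 y [-0.0042 -0.0016  0.0022] z [0.068 0.072]
x-0.04 20 y [-0.014  -0.0029  0.0112] z [0.077 0.081]
x-0.03 96 y [-0.0151 -0.0032  0.0127] z [0.073 0.081]
x-0.02 33 y [-0.0072 -0.0033  0.0045] z [0.075 0.077]
x-0.01 32 y [-0.0075 -0.0026  0.0039] z [0.074 0.077]
x0.00 37 y [-0.0071 -0.0031  0.0047] z [0.074 0.077]
x0.01 35 y [-0.0071 -0.0031  0.0038] z [0.075 0.077]
x0.02 32 y [-0.0071 -0.0034  0.0042] z [0.075 0.077]
x0.03 40 y [-0.0074 -0.0037  0.004 ] z [0.075 0.077]
x0.04 39 y [-0.0071 -0.0025  0.0045] z [0.075 0.078]
x0.05 75 y [-0.0159 -0.0035  0.0131] z [0.07  0.077]
x0.06 65 y [-0.0156 -0.0016  0.0122] z [0.068 0.076]
minmax x -0.10737562712428712 0.06473453648948603
collar [-0.033  -0.0281  0.0483] 33
```

Emit:
drive_tool(
  moves=[
    [0.005, -0.002, 0.04, 0, 0.005, -0.003, 0.05],
    [0.005, -0.002, 0.08, 0, 0.005, -0.003, 0.05],
    [0.005, -0.002, 0.115, 0, 0.005, -0.003, 0.05],
    [0.005, -0.002, 0.138, 0, 0.005, -0.003, 0.05],
    [0.005, -0.002, 0.138, 0, 0.005, -0.003, 0.05],
  ],
)

```text
t: 11.95
tcp_pos: [0.5453, 0.1812, 0.019]
tool_rot: [-179.6, 0.2, 81.9]
contact_force: [-0.0, -0.1, 1.0]
gripper_width: 0.545
grip_force: 0.0
```

Emit:
drive_tool(
  moves=[
    [0, 0, 0, 0, 0, 0, 0.0],
    [0, 0, 0, 0, 0, 0, 0.0],
    [0, 0, 0, 0, 0, 0, 0.0],
    [0, 0, 0, 0, 0, 0, 0.0],
    [0, 0, 0, 0, 0, 0, 0.0],
  ],
  newtons=40,
)

```text
t: 12.45
tcp_pos: [0.5472, 0.1835, 0.0213]
tool_rot: [-179.8, 0.1, 82.0]
contact_force: [1.3, -0.8, 0.8]
gripper_width: 0.135
grip_force: 0.6
```

Emit:
drive_tool(
  moves=[
    [0, 0, 0, 0, 0, 0, 0.0],
    [0, 0, 0, 0, 0, 0, 0.0],
    [0, 0, 0, 0, 0, 0, 0.0],
  ],
)

```text
t: 12.75
tcp_pos: [0.5472, 0.1835, 0.0212]
tool_rot: [-179.8, 0.1, 82.0]
contact_force: [-0.2, 0.3, 6.3]
gripper_width: 0.129
grip_force: 40.0
```

Emit:
drive_tool(
  moves=[
    [0, 0, -0.02, 0, 0, 0, 0.0],
    [0, 0, -0.06, 0, 0, 0, 0.0],
    [0, 0, -0.11, 0, 0, 0, 0.0],
    [0, 0, -0.16, 0, 0, 0, 0.0],
    [0, 0, -0.2, 0, 0, 0, 0.0],
  ],
)

```text
t: 13.25
tcp_pos: [0.5477, 0.1838, 0.2233]
tool_rot: [-179.8, 0.1, 82.0]
contact_force: [0.4, 1.0, -2.7]
gripper_width: 0.127
grip_force: 40.0
```

```bash
cat >> h.py <<'E'
M=np.array([.494,-.060,.151]); G=np.array([-.038,0,-.044])
def ins(d,yaw=79): return M+axis(yaw)*d-rot(yaw,45).apply(G)
E
python3 - <<'E'
from h import *
from workcell import eyes,bot
s=eyes.camera("side")
st=bot.state();tcp=st["tcp_pos"];r=R.from_euler('xyz',st["tool_rot"],degrees=True)
P=cloud(s).reshape(-1,3);P=P[s["depth"].ravel()>0];q=r.inv().apply(P-tcp)
g=q[(abs(q[:,0])<.18)&(abs(q[:,1])<.02)&(abs(q[:,2]+.045)<.03)]
for x in np.arange(-.15,.08,.01):
    w=g[abs(g[:,0]-x-.005)<.005]
    if len(w)>1: print("x%.2f"%x,len(w),"y",np.percentile(w[:,1],[2,50,98]).round(4),"z",np.percentile(w[:,2],[2,50,98]).round(3))
print("minx",np.sort(g[:,0])[:5])
print(ins(.15));plan(ins(.15),79,45)
E
```

```text
x-0.04 23 y [0.0058 0.0081 0.0102] z [-0.05  -0.044 -0.033]
x-0.03 3 y [0.0027 0.0034 0.0084] z [-0.049 -0.047 -0.047]
x-0.02 15 y [0.0003 0.0045 0.0048] z [-0.066 -0.053 -0.045]
x-0.01 45 y [-0.0023  0.0043  0.0049] z [-0.074 -0.05  -0.046]
x0.00 406 y [-0.0191  0.0018  0.0185] z [-0.074 -0.052 -0.026]
x0.01 53 y [-0.0162 -0.0055  0.0032] z [-0.061 -0.047 -0.032]
x0.02 48 y [-0.008  -0.004   0.0038] z [-0.049 -0.047 -0.032]
x0.03 44 y [-0.0077 -0.0051  0.0035] z [-0.048 -0.047 -0.032]
x0.04 49 y [-0.0081 -0.0047  0.0027] z [-0.049 -0.047 -0.033]
x0.05 87 y [-0.0078 -0.0027  0.0033] z [-0.048 -0.042 -0.03 ]
minx [-0.0390498  -0.03763201 -0.03559506 -0.03540712 -0.03450475]
[0.52530198 0.10103474 0.25282338]
t 13.3 tcp [0.5508 0.1849 0.2297] rot [ 1.797e+02 -1.000e-01  8.200e+01] q [18. 14. 97. -0. 69. 26.] F [2.3 0.7 4. ] w 0.0118 gf 40.0
SHIFT [-0.0865, -0.0134, -0.0234] TURN [-0.0161, 0.7828, 0.0517]
```

Emit:
drive_tool(
  moves=[
    [0, 0, -0.02, 0, 0.1, 0, 0.0],
    [-0.02, -0.004, -0.025, 0, 0.25, 0.01, 0.0],
    [-0.045, -0.008, -0.025, -0.005, 0.4, 0.03, 0.0],
    [-0.065, -0.011, -0.024, -0.01, 0.54, 0.045, 0.0],
    [-0.085, -0.013, -0.023, -0.015, 0.68, 0.05, 0.0],
  ],
)

```text
t: 13.8
tcp_pos: [0.5232, 0.1003, 0.2449]
tool_rot: [-179.9, -39.1, 78.9]
contact_force: [-0.0, 0.0, -2.7]
gripper_width: 0.13
grip_force: 40.0
```

Emit:
drive_tool(
  moves=[
    [0, 0, 0, 0, 0.1, 0, 0.0],
    [0, 0, 0, 0, 0.1, 0, 0.0],
    [0, 0, 0, 0, 0.1, 0, 0.0],
  ],
)

```text
t: 14.1
tcp_pos: [0.5229, 0.1007, 0.243]
tool_rot: [-179.3, -44.4, 78.5]
contact_force: [-0.1, 0.4, -0.9]
gripper_width: 0.132
grip_force: 40.0
```

```bash
cat > chk.py <<'E'
from h import *
from workcell import eyes,bot
import sys
t=eyes.camera("top")
st=bot.state();tcp=st["tcp_pos"];r=R.from_euler('xyz',st["tool_rot"],degrees=True)
plan(ins(float(sys.argv[1])),79,45)
s=eyes.camera("side");np.savez("sideI.npz",**s);np.savez("topI.npz",**t)
for n,c in(("top",t),("side",s)):
    P=cloud(c).reshape(-1,3);P=P[c["depth"].ravel()>0];q=r.inv().apply(P-tcp)
    g=q[(q[:,0]<-.03)&(q[:,0]>-.27)&(abs(q[:,1])<.022)&(abs(q[:,2]+.044)<.022)&(P[:,2]>.085)]
    print(n,"min/max",len(g))
    for x in np.arange(-.27,-.03,.01):
        w=g[abs(g[:,0]-x-.005)<.005]
        if len(w)>1: print("x%.2f"%x,len(w),"y",np.percentile(w[:,1],[2,50,98]).round(4),"z",np.percentile(w[:,2],[2,50,98]).round(3))
E
python3 chk.py .13
```

```text
t 14.15 tcp [0.5231 0.1014 0.2436] rot [-179.5  -44.4   78.7] q [-20.  13. 111.  47.  72. -30.] F [-0.1  0.8 -1.2] w 0.0118 gf 40.0
SHIFT [-0.0135, 0.0022, -0.0064] TURN [-0.0057, 0.0102, -0.0037]
top min/max 6
x-0.04 5 y [0.0102 0.0121 0.0134] z [-0.06  -0.056 -0.034]
side min/max 237
x-0.27 7 y [-0.0072 -0.0064  0.0038] z [-0.055 -0.045 -0.038]
x-0.26 9 y [-0.007  -0.006   0.0107] z [-0.056 -0.047 -0.04 ]
x-0.25 13 y [-0.0075  0.0017  0.0125] z [-0.056 -0.042 -0.038]
x-0.24 14 y [-0.0074 -0.0031  0.012 ] z [-0.058 -0.051 -0.04 ]
x-0.23 11 y [-0.007   0.0011  0.012 ] z [-0.056 -0.047 -0.038]
x-0.22 7 y [-0.0062  0.0076  0.0114] z [-0.058 -0.054 -0.043]
x-0.21 9 y [0.0035 0.0098 0.012 ] z [-0.058 -0.054 -0.046]
x-0.20 8 y [-0.0115  0.0079  0.0115] z [-0.059 -0.052 -0.038]
x-0.19 117 y [-0.0122 -0.0003  0.0162] z [-0.065 -0.05  -0.035]
x-0.18 4 y [-0.0076  0.0097  0.0169] z [-0.055 -0.043 -0.04 ]
x-0.13 6 y [-0.0025 -0.0014  0.0033] z [-0.046 -0.042 -0.041]
x-0.12 2 y [-0.0019 -0.0006  0.0007] z [-0.046 -0.044 -0.041]
x-0.11 7 y [-0.0027 -0.0014  0.002 ] z [-0.047 -0.043 -0.041]
x-0.10 4 y [-0.0019 -0.0009  0.0016] z [-0.043 -0.041 -0.041]
x-0.09 3 y [-0.0027 -0.0017 -0.0013] z [-0.047 -0.045 -0.042]
x-0.04 16 y [-0.013  -0.0003  0.0095] z [-0.043 -0.033 -0.03 ]
```

```bash
cat > rim.py <<'E'
from h import *
from workcell import bot
c=dict(np.load("sideI.npz"))
st=bot.state();tcp=st["tcp_pos"];r=R.from_euler('xyz',st["tool_rot"],degrees=True)
P=cloud(c);q=r.inv().apply(P.reshape(-1,3)-tcp).reshape(P.shape)
k=(abs(q[...,1])<.03)&(abs(q[...,2]+.044)<.03)&(P[...,2]>.1)&(c["depth"]>0)
g=q[k&(q[...,0]<-.13)];h=np.histogram(g[:,0],np.arange(-.27,-.13,.004));x0=h[1][h[0].argmax()]+.002
f=g[abs(g[:,0]-x0)<.005]
(cy,cz),rad=cv2.minEnclosingCircle(f[:,1:].astype(np.float32))
print("mouth x",x0,"n",len(f),"y",np.percentile(f[:,1],[0,2,98,100]).round(4),"z",np.percentile(f[:,2],[0,2,98,100]).round(4),"circ",round(cy,4),round(cz,4),round(rad,4),"ctr",((f[:,1].min()+f[:,1].max())/2).round(4),((f[:,2].min()+f[:,2].max())/2).round(4))
w=q[(abs(q[...,1])<.012)&(abs(q[...,2]+.044)<.012)&(q[...,0]>-.145)&(q[...,0]<-.06)]
pl=np.polyfit(w[:,0],w[:,1:],1);print("rod min x",w[:,0].min().round(4),"rod y,z at tip / at mouth",np.polyval(pl,-.138).round(4) if 0 else (pl[0]*-.138+pl[1]).round(4),(pl[0]*x0+pl[1]).round(4))
E
python3 rim.py
```

```text
mouth x -0.18399999999999994 n 120 y [-0.0129 -0.0122  0.0166  0.0181] z [-0.0673 -0.066  -0.0349 -0.0343] circ 0.0035 -0.0507 0.0168 ctr 0.0026 -0.0508
rod min x -0.13 rod y,z at tip / at mouth [-0.0005 -0.0423] [ 0.0004 -0.0413]
```

Emit:
drive_tool(
  moves=[
    [0, 0.003, -0.008, -0.006, 0.01, 0, 0.0],
    [-0.015, 0.003, -0.008, -0.006, 0.01, 0, 0.0],
    [-0.03, 0.003, -0.008, -0.006, 0.01, 0, 0.0],
    [-0.03, 0.003, -0.008, -0.006, 0.01, 0, 0.0],
    [-0.03, 0.003, -0.008, -0.006, 0.01, 0, 0.0],
  ],
)

```text
t: 14.7
tcp_pos: [0.5205, 0.074, 0.2278]
tool_rot: [-179.7, -45.1, 78.6]
contact_force: [-1.1, -0.5, -1.9]
gripper_width: 0.128
grip_force: 40.0
```

```bash
python3 chk.py .1 | head -3; python3 rim.py
```

```text
t 14.75 tcp [0.5207 0.0742 0.2282] rot [-179.8  -45.1   78.6] q [-23.  15. 112.  47.  72. -34.] F [ 0.1 -0.1 -1.3] w 0.0116 gf 40.0
SHIFT [-0.0133, -0.0005, 0.0018] TURN [0.0004, -0.0025, -0.0045]
top min/max 5
mouth x -0.1519999999999999 n 122 y [-0.0157 -0.0151  0.0163  0.0178] z [-0.0605 -0.0599 -0.029  -0.028 ] circ 0.0012 -0.0449 0.0171 ctr 0.0011 -0.0442
rod min x -0.1343 rod y,z at tip / at mouth [-0.0008 -0.0424] [-0.0008 -0.0421]
```

Emit:
drive_tool(
  moves=[
    [-0.015, 0.001, 0, 0, 0, -0.004, 0.0],
    [-0.03, 0.001, 0, 0, 0, -0.004, 0.0],
    [-0.045, 0.001, 0, 0, 0, -0.004, 0.0],
    [-0.06, 0.001, 0, 0, 0, -0.004, 0.0],
    [-0.06, 0.001, 0, 0, 0, -0.004, 0.0],
  ],
)

```text
t: 15.3
tcp_pos: [0.5127, 0.0315, 0.1842]
tool_rot: [-179.9, -45.1, 78.8]
contact_force: [0.8, 0.5, -1.7]
gripper_width: 0.127
grip_force: 40.0
```

Emit:
drive_tool(
  moves=[
    [-0.01, 0, 0, 0, 0, 0, 0.0],
    [-0.02, 0, 0, 0, 0, 0, 0.0],
    [-0.03, 0, 0, 0, 0, 0, 0.0],
    [-0.04, 0, 0, 0, 0, 0, 0.0],
    [-0.04, 0, 0, 0, 0, 0, 0.0],
  ],
)

```text
t: 15.8
tcp_pos: [0.5077, 0.0042, 0.1565]
tool_rot: [-180.0, -45.1, 78.9]
contact_force: [0.7, 0.5, -1.3]
gripper_width: 0.128
grip_force: 40.0
```

No side forces; 14 mm expected to go, in small steps.

Emit:
drive_tool(
  moves=[
    [-0.004, 0, 0, 0, 0, 0, 0.0],
    [-0.008, 0, 0, 0, 0, 0, 0.0],
    [-0.011, 0, 0, 0, 0, 0, 0.0],
    [-0.011, 0, 0, 0, 0, 0, 0.0],
  ],
)

```text
t: 16.2
tcp_pos: [0.5065, -0.0029, 0.1495]
tool_rot: [180.0, -45.1, 79.0]
contact_force: [0.3, -0.2, -0.7]
gripper_width: 0.126
grip_force: 40.0
```

Emit:
drive_tool(
  moves=[
    [-0.001, 0, 0, 0, 0, 0, 0.0],
    [-0.002, 0, 0, 0, 0, 0, 0.0],
    [-0.003, 0, 0, 0, 0, 0, 0.0],
    [-0.003, 0, 0, 0, 0, 0, 0.0],
  ],
)

```text
t: 16.6
tcp_pos: [0.5061, -0.0049, 0.1476]
tool_rot: [179.9, -45.1, 79.0]
contact_force: [-0.6, 0.2, -2.0]
gripper_width: 0.129
grip_force: 40.0
```

Emit:
drive_tool(
  moves=[
    [-0.002, 0, 0, 0, 0, 0, 0.0],
    [-0.003, 0, 0, 0, 0, 0, 0.0],
    [-0.003, 0, 0, 0, 0, 0, 0.0],
  ],
)

```text
t: 16.9
tcp_pos: [0.5061, -0.0051, 0.1475]
tool_rot: [179.9, -45.4, 79.1]
contact_force: [2.1, 8.3, 8.8]
gripper_width: 0.128
grip_force: 40.0
```

```bash
python3 - <<'E'
from h import *
from workcell import eyes,bot
s=eyes.camera("side");np.savez("sideJ.npz",**s)
plan(ins(0),79,45)
cv2.imwrite("pics/m8.png",cv2.resize(s["color"][160:260,280:400],None,fx=6,fy=6,interpolation=cv2.INTER_CUBIC)[:,:,::-1])
E
```

```text
t 16.95 tcp [ 0.5061 -0.0051  0.1474] rot [179.9 -45.4  79.1] q [-32.  24. 112.  45.  71. -46.] F [1.2 7.5 8.3] w 0.0117 gf 40.0
SHIFT [0.0008, -0.0014, 0.0018] TURN [0.0004, -0.0073, 0.0007]
```

Emit:
drive_tool(
  moves=[
    [-0.001, 0, 0, 0, 0, 0, 0.0],
    [-0.001, 0, 0, 0, 0, 0, 0.0],
    [-0.001, 0, 0, 0, 0, 0, 0.0],
    [-0.001, 0, 0, 0, 0, 0, 0.0],
    [-0.001, 0, 0, 0, 0, 0, 0.0],
  ],
)

```text
t: 17.45
tcp_pos: [0.5061, -0.0051, 0.1475]
tool_rot: [179.9, -45.5, 79.1]
contact_force: [1.9, 10.8, 13.0]
gripper_width: 0.129
grip_force: 40.0
```

Emit:
drive_tool(
  moves=[
    [0, 0, 0, 0, 0, 0, 0.0],
    [0, 0, 0, 0, 0, 0, 0.0],
    [0, 0, 0, 0, 0, 0, 0.0],
    [0, 0, 0, 0, 0, 0, 0.0],
    [0, 0, 0, 0, 0, 0, 0.0],
  ],
)

```text
t: 17.95
tcp_pos: [0.5061, -0.0051, 0.1475]
tool_rot: [179.9, -45.5, 79.1]
contact_force: [2.1, 11.1, 12.1]
gripper_width: 0.125
grip_force: 40.0
```

Emit:
drive_tool(
  moves=[
    [0, 0, 0, 0, 0, 0, 0.0],
    [0, 0, 0, 0, 0, 0, 0.0],
    [0, 0, 0, 0, 0, 0, 0.0],
    [0, 0, 0, 0, 0, 0, 0.0],
    [0, 0, 0, 0, 0, 0, 0.0],
  ],
)

```text
t: 18.45
tcp_pos: [0.5061, -0.0051, 0.1475]
tool_rot: [179.9, -45.5, 79.1]
contact_force: [1.5, 11.5, 12.6]
gripper_width: 0.126
grip_force: 40.0
```

View pics/m8.png

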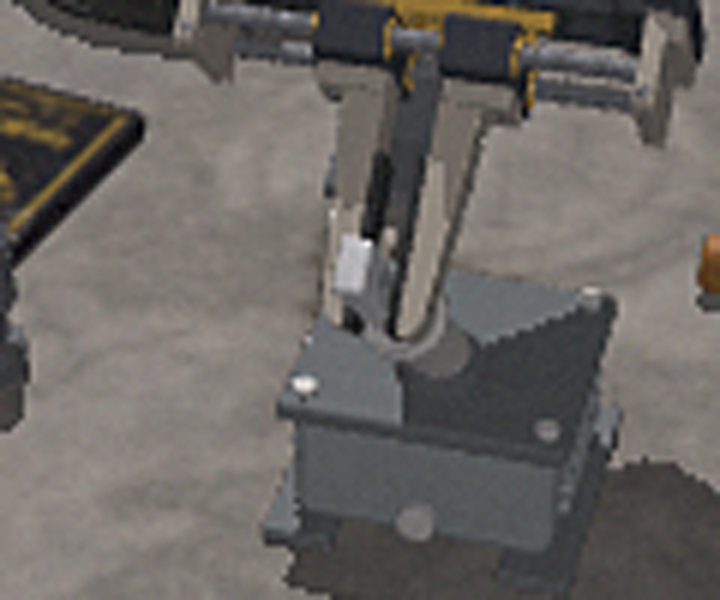

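Emit:
drive_tool(
  moves=[
    [0.006, 0, 0, 0, 0, 0, 0.0],
    [0.025, 0, 0, 0, 0, 0, 0.0],
    [0.05, 0, 0, 0, 0, 0, 0.0],
    [0.075, 0, 0, 0, 0, 0, 0.0],
    [0.1, 0, 0, 0, 0, 0, 0.0],
  ],
)

```text
t: 18.95
tcp_pos: [0.519, 0.0621, 0.2161]
tool_rot: [180.0, -45.1, 79.0]
contact_force: [1.0, -0.9, -1.6]
gripper_width: 0.124
grip_force: 40.0
```

Emit:
drive_tool(
  moves=[
    [0.03, 0, 0, 0, 0, 0, 0.0],
    [0.06, 0, 0, 0, 0, 0, 0.0],
    [0.09, 0, 0, 0, 0, 0, 0.0],
    [0.11, 0, 0, 0, 0, 0, 0.0],
    [0.11, 0, 0, 0, 0, 0, 0.0],
  ],
)

```text
t: 19.45
tcp_pos: [0.5343, 0.139, 0.2955]
tool_rot: [179.7, -45.1, 79.3]
contact_force: [0.9, -0.5, -1.7]
gripper_width: 0.129
grip_force: 40.0
```

```bash
python3 -c "
from h import *
plan((.53,.14,.34),79,0)"
```

```text
t 19.45 tcp [0.5343 0.139  0.2955] rot [179.7 -45.1  79.3] q [-15.   9. 109.  48.  73. -24.] F [ 0.9 -0.5 -1.7] w 0.0118 gf 40.0
SHIFT [0.0317, -0.0042, -0.0313] TURN [0.0034, -0.7876, 0.0032]
```

Emit:
drive_tool(
  moves=[
    [0.01, 0, -0.01, 0, -0.12, 0, 0.0],
    [0.02, -0.002, -0.02, 0, -0.27, 0, 0.0],
    [0.03, -0.004, -0.031, 0, -0.41, 0, 0.0],
    [0.032, -0.004, -0.031, 0, -0.55, 0, 0.0],
    [0.032, -0.004, -0.031, 0, -0.67, 0, 0.0],
  ],
)

```text
t: 19.95
tcp_pos: [0.5307, 0.1385, 0.3394]
tool_rot: [179.8, -6.4, 79.0]
contact_force: [-0.2, -0.5, -1.8]
gripper_width: 0.132
grip_force: 40.0
```

Emit:
drive_tool(
  moves=[
    [0, 0, 0, 0, -0.08, 0, 0.0],
    [0, 0, 0, 0, -0.117, 0, 0.0],
    [0, 0, 0, 0, -0.117, 0, 0.0],
    [0, 0, 0, 0, -0.117, 0, 0.0],
    [0, 0, 0, 0, -0.117, 0, 0.0],
  ],
)

```text
t: 20.45
tcp_pos: [0.5297, 0.1383, 0.3376]
tool_rot: [-180.0, -0.1, 78.9]
contact_force: [0.4, 0.1, 0.0]
gripper_width: 0.131
grip_force: 40.0
```

Emit:
drive_tool(
  moves=[
    [0, 0, 0, 0, 0, 0, 0.0],
    [0, 0, 0, 0, 0, 0, 0.0],
    [0, 0, 0, 0, 0, 0, 0.0],
    [0, 0, 0, 0, 0, 0, 0.0],
    [0, 0, 0, 0, 0, 0, 0.0],
  ],
)

```text
t: 20.95
tcp_pos: [0.5299, 0.1391, 0.3382]
tool_rot: [180.0, -0.0, 79.0]
contact_force: [0.0, 0.0, -1.6]
gripper_width: 0.122
grip_force: 40.0
```

```bash
python3 - <<'E'
from h import *
from workcell import eyes,bot
s=eyes.camera("side");t=eyes.camera("top")
plan((.53,.14,.34),79,0)
st=bot.state();tcp=st["tcp_pos"];r=R.from_euler('xyz',st["tool_rot"],degrees=True)
for n,c in(("side",s),("top",t)):
    P=cloud(c).reshape(-1,3);P=P[c["depth"].ravel()>0];q=r.inv().apply(P-tcp);q[:,2]=P[:,2]
    for lo,hi in((-.15,-.04),(.012,.07)):
        g=q[(q[:,0]>lo)&(q[:,0]<hi)&(abs(q[:,1])<.012)&(abs(P[:,2]-.385)<.03)]
        if len(g)>3:
            print(n,lo,len(g),[(e.round(2).item(),np.percentile(w[:,2],[50,95]).round(4).tolist(),np.median(w[:,1]).round(4).item()) for e in np.arange(lo,hi,.02) if len(w:=g[abs(g[:,0]-e-.01)<.01])>1],g[:,0].min().round(3),g[:,0].max().round(3))
c0=np.load("top7.npz")["depth"][205:250,375:410];print("holder depth change",np.abs(c0-t["depth"][205:250,375:410]).max())
E
```

```text
t 21.05 tcp [0.5299 0.1392 0.3382] rot [180.  -0.  79.] q [15.  7. 92.  0. 81. 26.] F [-0.4 -0.5 -2.1] w 0.012 gf 40.0
SHIFT [0.0008, -0.0001, -0.0018] TURN [0.0008, -0.0007, -0.0001]
side -0.15 53 [(-0.15, [0.3848, 0.3859], -0.0011), (-0.13, [0.3848, 0.3865], -0.0017), (-0.11, [0.3852, 0.387], -0.0008), (-0.09, [0.3834, 0.3861], -0.0024)] -0.134 -0.078
side 0.012 290 [(0.01, [0.3912, 0.3931], -0.0037), (0.03, [0.3915, 0.3932], -0.0038), (0.05, [0.3849, 0.3924], -0.0002)] 0.012 0.059
top -0.15 149 [(-0.15, [0.3835, 0.3873], 0.0019), (-0.13, [0.384, 0.3871], 0.0016), (-0.11, [0.3842, 0.3879], 0.0018), (-0.09, [0.3845, 0.3878], 0.0022), (-0.07, [0.3835, 0.387], 0.0015), (-0.05, [0.3868, 0.3968], 0.0011)] -0.141 -0.04
holder depth change 1.4276731
```

```bash
python3 - <<'E'
from h import *
from workcell import eyes,bot
t=eyes.camera("top");o=np.load("top7.npz");s=eyes.camera("side");so=np.load("side0.npz")
a,b=o["depth"][205:250,375:410],t["depth"][205:250,375:410];m=(a>0)&(b>0);f=(np.abs(a-b)[m]>.015).mean()
def pk(c,x,y):
    P=cloud(c).reshape(-1,3);q=P[(abs(P[:,0]-x)<.025)&(abs(P[:,1]-y)<.025)&(P[:,2]>.012)&(P[:,2]<.1)];return q.mean(0).round(3),len(q)
print("cap change",f,[pk(c,x,y) for c in(so,s) for x,y in((.684,-.212),(.689,.004))])
if f<.03: print(bot.finish_job())
E
```

```text
cap change 0.0006418485237483953 [(array([ 0.686, -0.201,  0.048]), 242), (array([0.689, 0.004, 0.026]), 78), (array([ 0.686, -0.2  ,  0.048]), 241), (array([0.689, 0.004, 0.026]), 80)]
the job is handed in; nothing more can be done
None
```

The job is handed in at about 21 s. The cap is seated in its holder, the gauge was dipped until its collar met the tube's mouth, held there for over a second, then drawn out, and it is now held still and level above the mouth; the stud and the fitting have not moved.

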